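# Chock the roller before dropping the stop

### The arm

A 6-joint arm with a two-finger parallel gripper is mounted at the origin on the work surface. World frame = base frame: x ahead of the robot, y to its left, z up, the work surface at z = 0. Lengths are in m, angles in rad, forces in N, time in s.
With the tool pointing down it reaches from about 0.4 to 0.825 m from the base axis. Payload 7 kg.
Tool frame: the origin (TCP) lies midway between the tips of the shut fingers; the grasp point (between the pads) lies 19 mm behind it (arm.hold_point_z is the distance from the TCP to the grasp point, in m); z points along the fingers, x is the direction in which the jaws open and shut, and the axes are right-handed (so a half turn about z gives the same grasp; the last joint's range is limited). The gripper opens to 88 mm and grips with 3 to 60 N. Pads are 19 mm wide; open, the fingers measure 130 mm over their backs; the gripper's body (78 mm by 193 mm) begins 47 mm behind the grasp point.
Start: joints at [-1.049, 0.359, 0.012, 0, -1.224, -0.288], TCP at [0.156, -0.657, 0.227] pointing down, gripper open.
Joint ranges: [-3.07, 3.07], [-1.43, 2.12], [-1.02, 1.25], [-3.03, 1.67], [-3.05, -0], [-3.03, 3.03]. Speed limits (rad/s): [2.39, 2.39, 3.01, 3.14, 3.14, 3.14].

### API

Orientations are given as [roll, pitch, yaw] about the fixed x, y, z axes, in that order (R = Rz(yaw) Ry(pitch) Rx(roll)).
In Python, from station import readout, viewer, job, arm gives the robot as it stands.
- The arm moves only by the tool apply_moves, never from a script. Its argument "deltas" is text: rows parted by semicolons, each of 4 numbers parted by spaces: the shift along the tool's x, y, z in cm, then the turn about the tool's z in rad. A call has 1 to 10 rows; each row shifts and turns the commanded pose from where the row before left it, along the tool's axes as they then stand; what a row does not reach is not made up. A row lasts 1/8 s, in which the tool goes at most 62.5 mm and 10.7 degrees, less where a joint would pass 70% of its speed; a pose out of reach is approached as far as the arm can. A call is refused whole if a number of a shift passes 6.25 or a number of a turn 0.188, either way. A call with a gripper value outside its range is refused whole. "gripper" is the closure, from -1 (fully open) to 1 (shut), so that 0 is half open, set as the call begins (left out, the last holds). The fingers move at their own pace and stop on an object; "squeeze" is the grip in N (left out, the last holds). Time passes only in rows, so rows that do not move let the fingers close. It gives the time, the measured TCP pose, the force and the opening at its end, in the units of the state.
- readout.get_state(): the state, without advancing time (a new reading comes with each control period).
- viewer.grab_frame(name): name is "scene" or "side" or "wrist"; returns a dict with "image" (480x640x3 uint8, red, green, blue), "camera_matrix" (3x3 intrinsics, pixels), "k1" (the pictures are not rectified: a ray, as slopes to the right and down, at radius r is drawn at 1 + k1 r^2 times it, then the intrinsics apply), "cam_to_world" (4x4, takes a point from camera to world coordinates). Camera axes: x right, y up, looking along -z (the intrinsics and any distortion apply to the point x, -y, -z); pixel columns grow to the right and rows downward; lengths in m; the calibration is good to about 2 mm. A picture is of the moment at which its call begins. There is no depth.
- job.job_done(): hands the job in, once; it reports no verdict.
Trained networks look in the newest picture that a camera, given by its name, has taken for a name from the list of things; names that differ only in an ending like _2 or _b are one class to them, and where a whole thing is asked for, a point or a joint stands for the part that bears it (a point fixed in the world has none). Each returns a list of dicts, best first, with "conf" (0 to 1); they miss things now and then, are a little off and sometimes report something else, mostly with a low value. They report only what shows in the picture. A call takes as long as a camera call. They do not tell look-alikes from the thing itself.
- viewer.silhouettes(camera, query): "region" (480x640 bool, what is visible of it) and "extent" ([left, top, width, height] in pixels, round what is visible of it).
The state is a dict: "t": time; "q": joint angles; "qd": joint speeds; "joint_efforts": joint torques, N m; "eef_pos": TCP position; "ee_rot": TCP orientation; "force": force on the tool from outside, world axes, zero at the start; "moment": the same for the moment, N m; "width": finger opening in m.
Only numpy, scipy, OpenCV 4.12 (cv2) and the standard library are available. Lean on these libraries where they do the work, as an engineer would, in place of code of your own. Each camera call takes 0.05 s, during which the arm holds its last target.

### The job

The steel conveyor roller on the sloping chute is held only by the two stop pegs of the side lever. Slide the rubber chock, thin end first, up the chute under the roller's downhill side until the chock alone carries the roller and it just comes clear of the pegs, without shoving it more than 4 mm up the slope; let go of the chock, then swing the stop lever fully down so that the pegs sink out of the way. The roller must stay put on its chock throughout, and the other things on the bench are to be left where they are.

Things in the scene. Friction and masses are not known exactly. Their poses are not given: they have to be found in the camera images.
- chute: Fixed sloping chute. Plywood board 360 x 212 mm; rails 10 mm thick stand 15 mm above it, inner faces 97 mm either side of the centreline. Origin on the bench under the centreline; level frame: x horizontally uphill, y across to the lever side, z up. Board surface is 75 mm above the bench at x = 0, rising to +x at 0.15 rad, from x = -188 mm (low open end) to +168 mm.
- roller: Steel conveyor roller, smooth cylinder 56 mm in diameter, 180 mm long, black end caps, about 1.6 kg, free to roll down the chute. Origin: middle of its axis; y along the axis (across the chute), x and z turn as it rolls. At the start it rests on the board against the pegs, axis at chute x = 50, z = 111 mm; it must stay within 4 mm of there.
- chock: Rubber wheel chock, loose, 0.35 kg, 100 long (x), 50 wide (y), 45 mm high. Origin: centre of underside. Toe (thin end, 4 mm high) at x = +50 mm; from it a smooth steel-plated 45 degree face rises to the flat top at x = +9 mm; from there to the heel (x = -50) it is a block with parallel sides to grip. Rubber grips the board: it stays where left, holding the roller.
- chock_toe (a point): Middle of the chock's toe edge, on its underside. With the chock flat on the board, square to the chute, toe uphill, its face just touches the resting roller when this point is 16 mm downhill of the roller's axis, measured along the slope. From there on the push needs 2 to 6 N more, and the roller moves up off the pegs with the chock and stays there when it is let go.
- stop_axis (a point): Two steel stop pegs on the lever's shaft, turning with the lever: 6 mm thick, 12 mm wide, 75 mm either side of the centreline, at the start square to the board, 34 mm above it, touching the roller's downhill side. Lever down: they lie in slots below the board. Origin on the shaft axis at the centreline, 24 mm under the board (chute x = 27, z = 55 mm); z along the pegs, y as chute y.
- stop_bar (a point): Point on the stop lever's grip, a black round bar 90 mm long and 16 mm in diameter, parallel to chute y, beside the chute on its +y side. The point is on the bar's axis, 172 mm from the centreline, in the middle of its free length. The lever's 10 mm rod joins the bar at its inner end, 130 mm from the centreline, and runs 130 mm to the shaft axis.
- stop (a joint): Angle of the stop lever, rad: 0 at the start (lever and pegs square to the board), 1.3 fully down at its end stop. The bar swings downhill (to chute -x, then down) on a radius of 130 mm about the shaft axis. Stiff by friction: 2 to 3 N at the bar moves it; no latch, no spring; it stays where left.
- tape: Bystander: a roll of tan packing tape, 100 mm outside diameter, 48 mm high, lying flat. Origin at the centre of its underside. Leave alone.
- carton: Bystander: a small white carton, 90 x 70 x 70 mm. Origin at the centre of its underside. Leave alone.
- bracket: Bystander: a steel angle bracket, base 90 x 60 x 4 mm with a 42 mm high upright at its +x end. Origin at the centre of its underside. Leave alone.
Things that resemble listed ones, but are neither listed nor needed, are in the scene too. What is shaped like the roller but purple is not meant.

How it is judged:
By the outcome, as a careful person would: the job done as asked, in the order asked, and still so for the second after the job is handed in, with the robot touching nothing.
It also fails if it takes over 72 s, if anything falls off the work surface, if the arm or the gripper's body presses on something with over 40 N, if the wrist force passes 120 N, or if a joint passes its speed limit or range.

## Working session

There is one attempt and no reset: what is moved stays moved. The work goes in short steps, Python scripts to look and compute and a tool call to move; the robot and the scene stay as the last step left them, time stands still between calls to the robot, and variables do not carry over. Pictures are saved under pics/ and viewed, and the job is handed in when it is done.

Besides the shell and the picture viewer there is one more tool, called after ">>>" by a JSON object that holds its "name" and its "arguments", one argument or row to a line. apply_moves: Moves the arm, as the interface text tells. Its arguments: {"type":"object","properties":{"deltas":{"type":"string"},"gripper":{"type":"number"},"squeeze":{"type":"number"}},"required":["deltas"]}

```bash
mkdir -p pics; ls
cat > h.py <<'E'
import numpy as np,cv2
from station import readout,viewer,job,arm
def grab(n,name):
    f=viewer.grab_frame(n); cv2.imwrite(f'pics/{name}.png',f['image'][:,:,::-1]); 
    np.savez(f'pics/{name}.npz',K=f['camera_matrix'],k1=f['k1'],T=f['cam_to_world'],im=f['image']); return f
E
python3 - <<'E'
from h import *
for c in ['scene','side','wrist']:
    f=grab(c,c+'0'); print(c,f['camera_matrix'].tolist(),f['k1'],f['cam_to_world'].round(4).tolist())
    for q in ['chute','roller','chock','stop','stop_bar','tape','carton','bracket']:
        for r in viewer.silhouettes(c,q): print(q,round(r['conf'],2),r['extent'])
print(readout.get_state())
E
```

```text
pics
scene [[591.9510515837753, 0.0, 312.0226071365664], [0.0, 591.9510515837753, 248.74129267636093], [0.0, 0.0, 1.0]] 0.00903225506755874 [[0.4912, -0.7173, 0.4942, 1.2772], [0.8709, 0.3938, -0.294, -0.3017], [0.0163, 0.5748, 0.8181, 1.2775], [0.0, 0.0, 0.0, 1.0]]
chute 0.97 [194.1, 190.3, 163.7, 149.4]
roller 0.82 [252.9, 242.0, 74.0, 60.1]
roller 0.74 [325.0, 161.7, 57.9, 52.1]
roller 0.55 [404.9, 171.0, 67.4, 36.7]
chock 0.8 [137.4, 325.2, 40.7, 51.0]
stop 0.88 [316.5, 191.7, 24.2, 56.2]
stop_bar 0.83 [305.0, 194.1, 39.3, 55.5]
tape 0.78 [126.5, 267.4, 45.3, 44.8]
tape 0.46 [194.7, 192.9, 166.1, 149.9]
carton 0.81 [155.8, 371.1, 51.1, 59.2]
bracket 0.76 [394.4, 262.8, 37.0, 31.3]
side [[438.9953064034156, 0.0, 322.2933874297375], [0.0, 438.9953064034156, 229.4846882217008], [0.0, 0.0, 1.0]] -0.08357502327606343 [[-0.7524, 0.3379, -0.5654, -0.08], [-0.6587, -0.3859, 0.6459, 0.8786], [0.0001, 0.8584, 0.5129, 0.7317], [0.0, 0.0, 0.0, 1.0]]
chute 0.6 [280.7, 198.8, 144.6, 92.5]
roller 0.83 [279.4, 307.2, 81.1, 56.8]
roller 0.77 [165.2, 346.6, 92.3, 33.1]
roller 0.57 [317.2, 200.2, 3
[... 518 characters left out ...]
, 0.3852], [0.0, 0.0, 0.0, 1.0]]
{'t': 1.35, 'q': array([-1.04890042e+00,  3.58588635e-01,  1.18925296e-02,  1.11889843e-05,
       -1.22408380e+00, -2.88066260e-01]), 'qd': array([-5.46408058e-04,  1.73408623e-03, -4.39549920e-04, -5.32674892e-04,
        7.97455621e-05, -1.29666637e-03]), 'joint_efforts': array([ 9.32156800e-04, -5.82379353e+01,  2.93299860e+01,  7.00220212e+00,
        1.24266115e-02, -2.00510840e-05]), 'eef_pos': array([ 0.15635311, -0.65662297,  0.22656736]), 'ee_rot': array([-3.14158723e+00,  1.87364795e-05,  1.80462978e+00]), 'force': array([-0.00167427,  0.32036008,  0.63140209]), 'moment': array([-0.00934862,  0.02255928, -0.01532891]), 'width': 0.08741491768395794}
```

View pics/scene0.png

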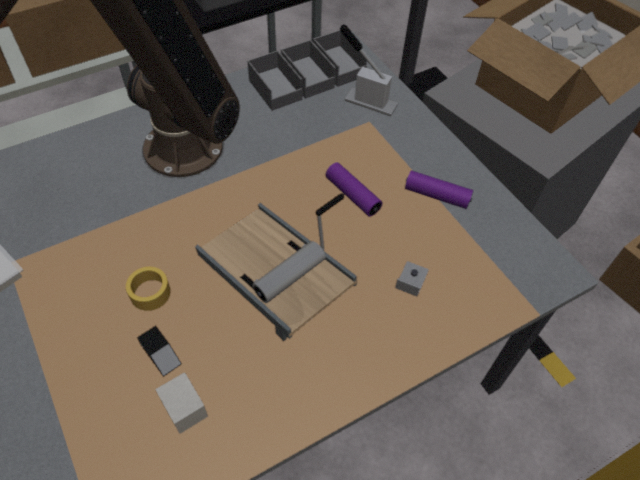

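View pics/side0.png

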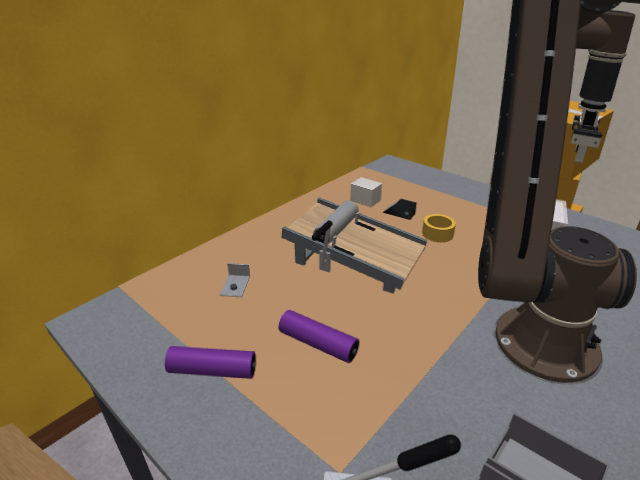

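Run:
```python
import cv2
a=cv2.imread('pics/scene0.png')[170:440,110:370]
cv2.imwrite('pics/scene0c.png',cv2.resize(a,None,fx=2.2,fy=2.2,interpolation=cv2.INTER_CUBIC))
```

```text
(no output)
```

View pics/scene0c.png

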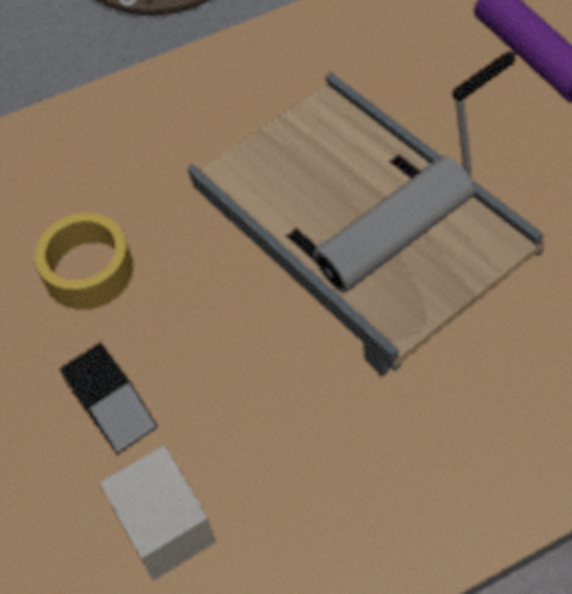

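Run:
```python
import cv2
def crop(src,x0,y0,w,h,s,n):
    a=cv2.imread(src)[y0:y0+h,x0:x0+w]; a=cv2.resize(a,None,fx=s,fy=s,interpolation=cv2.INTER_CUBIC)
    a=cv2.convertScaleAbs(a,alpha=1.5,beta=20)
    for i in range(0,w,20): cv2.putText(a,str(x0+i),(i*s,10),0,.35,(0,255,255)); cv2.line(a,(i*s,12),(i*s,18),(0,255,255))
    for i in range(0,h,20): cv2.putText(a,str(y0+i),(0,i*s),0,.35,(0,255,255)); 
    cv2.imwrite('pics/'+n,a)
crop('pics/scene0.png',185,185,185,150,4,'c1.png')
crop('pics/side0.png',275,190,160,110,5,'c2.png')
crop('pics/scene0.png',125,310,100,130,4,'c3.png')
crop('pics/side0.png',340,170,120,80,6,'c4.png')
```

```text
(no output)
```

View pics/c1.png

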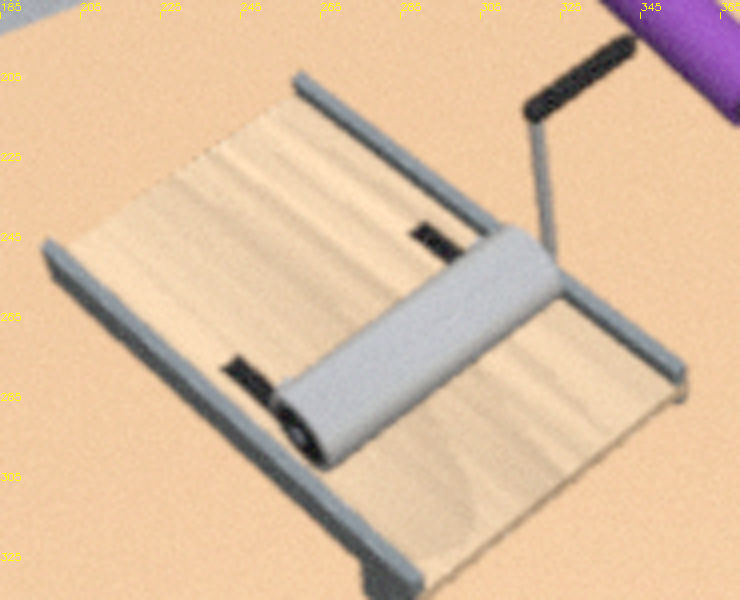

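View pics/c2.png

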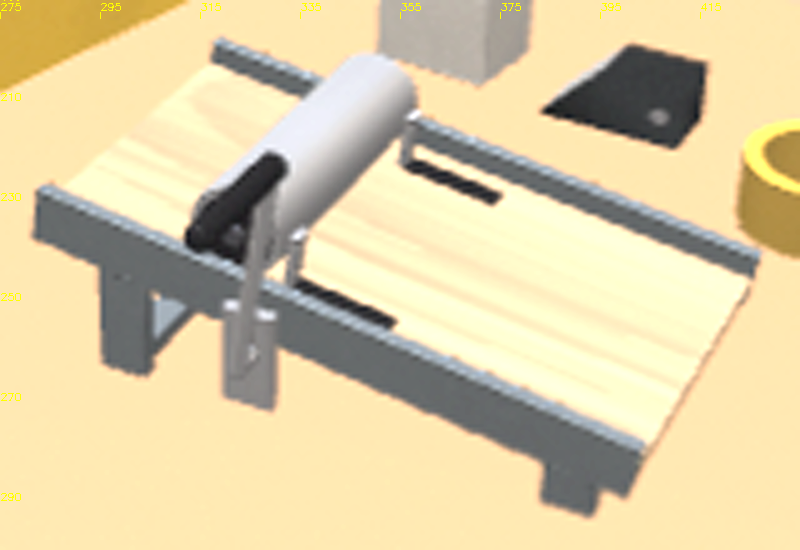

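View pics/c3.png

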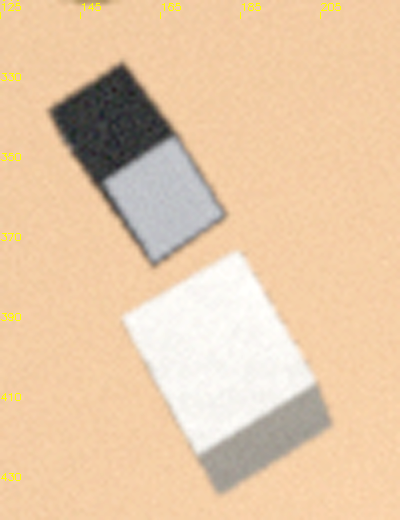

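View pics/c4.png

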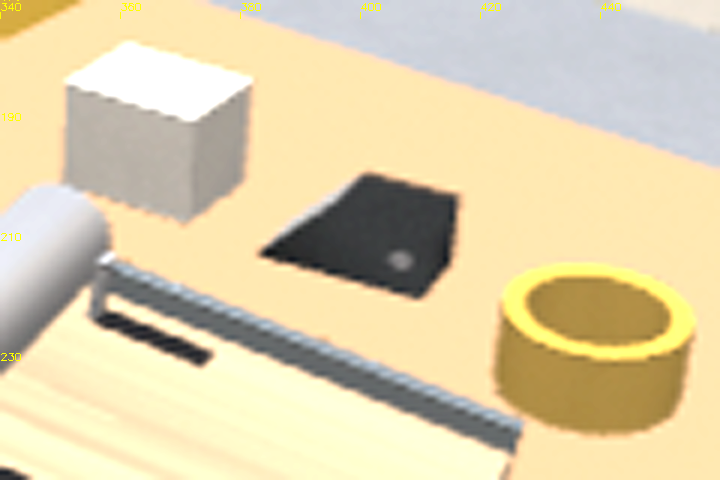

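```bash
cat >> h.py <<'E'
def load(n):
    d=np.load(f'pics/{n}.npz'); return dict(camera_matrix=d['K'],k1=float(d['k1']),cam_to_world=d['T'],image=d['im'])
def proj(f,P):
    P=np.atleast_2d(P); T=np.linalg.inv(f['cam_to_world']); c=P@T[:3,:3].T+T[:3,3]
    u=c[:,0]/-c[:,2]; v=-c[:,1]/-c[:,2]; r2=u*u+v*v; s=1+f['k1']*r2
    K=f['camera_matrix']; return np.c_[K[0,0]*u*s+K[0,2],K[1,1]*v*s+K[1,2]]
def Rz(a): c,s=np.cos(a),np.sin(a); return np.array([[c,-s,0],[s,c,0],[0,0,1]])
def pose(p,P): return np.asarray(P)@Rz(p[2]).T+np.array([p[0],p[1],0])
A=.15
def onb(x,y,n): # board point at horizontal x (board surface), raised n normal
    return [x-n*np.sin(A),y,.075+x*np.tan(A)+n*np.cos(A)]
E
cat > fit.py <<'E'
from h import *
from scipy.optimize import least_squares
S=load('scene0');D=load('side0')
def fit(obs,p0):
    def r(p): return np.concatenate([(proj(f,pose(p,P))-uv).ravel() for f,P,uv in obs])
    best=min((least_squares(r,[p0[0],p0[1],a],loss='soft_l1') for a in np.arange(-3,3.1,1)),key=lambda s:s.cost)
    print(best.x.round(4)); print(r(best.x).reshape(-1,2).round(1).tolist()); return best.x
L=[onb(-.188,-.102,.015),onb(-.188,.102,.015),onb(.168,.102,.015),onb(.168,-.102,.015)]
Bar=[[.0076,.130,.1835],[.0076,.217,.1835]]
print('chute'); pc=fit([(S,np.array(L),np.array([[197.7,245.7],[260.2,204],[355.2,277],[288.7,330]])),
 (D,np.array(L),np.array([[426.4,241],[403.4,279.2],[283.8,227.2],[318.6,198.4]])),
 ],[.6,-.1])
print('bar check',proj(S,pose(pc,Bar)),proj(D,pose(pc,Bar)))
w=.025
C=np.array([[.05,-w,.004],[.05,w,.004],[-.05,-w,.045],[-.05,w,.045],[.009,-w,.045],[.009,w,.045]])
print('chock')
uv=np.array([[163.5,376.2],[181.25,363.25],[137.75,337.5],[155.75,326],[150.75,355.5],[169.25,344]])
pk=fit([(S,C,uv)],[.5,-.4])
CS=np.array([[.05,w,.0],[-.05,w,0],[-.05,w,.045],[.009,w,.045]])
pk2=fit([(S,C,uv),(D,CS,np.array([[383.3,212.4],[409.8,219.7],[416,202],[400.5,199]]))],[.5,-.4])
np.savez('fit0.npz',pc=pc,pk=pk2)
E
python3 fit.py
```

```text
chute
[0.5548 0.0278 0.2238]
[[-1.6, -0.9], [-1.1, -0.9], [-0.1, 0.2], [0.0, -0.4], [0.1, -0.0], [-0.8, 0.1], [-1.8, -0.6], [-1.0, -1.0]]
bar check [[318.61788072 212.68703772]
 [345.08371718 194.0111688 ]] [[327.99374051 223.29559877]
 [310.71986473 239.6515204 ]]
chock
[ 0.601  -0.2985  0.1761]
[[-0.1, 0.4], [0.9, 0.4], [-0.8, 0.0], [0.3, -0.8], [-0.5, 0.5], [0.3, -0.8]]
[ 0.6001 -0.2995  0.1888]
[[-0.3, 0.2], [0.6, 0.0], [-1.5, 0.1], [-0.6, -0.9], [-0.9, 0.4], [-0.3, -1.1], [-1.1, 0.3], [-0.4, 0.2], [-5.3, 6.2], [-6.3, 5.0]]
```

```bash
cat >> h.py <<'E'
def ray(f,uv,z):
    K=f['camera_matrix']; d=np.array([(uv[0]-K[0,2])/K[0,0],(uv[1]-K[1,2])/K[1,1]]); u=d.copy()
    for _ in range(20): u=d/(1+f['k1']*(u@u))
    R=f['cam_to_world']; v=R[:3,:3]@np.array([u[0],-u[1],-1]); o=R[:3,3]; t=(z-o[2])/v[2]; return o+t*v
def plan(target,yaw=None,st=None):
    st=st or readout.get_state(); R=Rz(st['ee_rot'][2])@np.diag([1,-1,-1.]); d=R.T@(np.asarray(target)-st['eef_pos'])*100
    print('t',st['t'],'tcp',st['eef_pos'].round(4),st['ee_rot'].round(4),'F',st['force'].round(2),'w',st['width'].round(4)); print('delta tool cm',d.round(2), 'turn',None if yaw is None else round(((st['ee_rot'][2]-yaw)+np.pi)%(2*np.pi)-np.pi,3))
E
python3 - <<'E'
from h import *
S=load('scene0'); d=np.load('fit0.npz'); pc,pk=d['pc'],d['pk']
for n,uv,z in [('tape',(148,282),.048),('carton top',(178,397),.07),('carton nr corner a',(125+123/4,310+318/4),.07),('carton b',(125+240/4,310+252/4),.07),('purp1',(330,168),.028),('purp2',(375,208),.028)]:
    p=ray(S,uv,z); q=(p[:2]-pk[:2])@Rz(pk[2])[:2,:2]; q2=(p[:2]-pc[:2])@Rz(pc[2])[:2,:2]; print(n,p.round(3),'in chock',q.round(3),'in chute',q2.round(3))
plan(pose(pk,[[-.02,0,.17]])[0],pk[2]+np.pi/2)
E
```

```text
tape [ 0.429 -0.257  0.048] in chock [-0.16   0.073] in chute [-0.186 -0.25 ]
carton top [ 0.745 -0.304  0.07 ] in chock [ 0.141 -0.031] in chute [ 0.112 -0.365]
carton nr corner a [ 0.706 -0.338  0.07 ] in chock [ 0.097 -0.058] in chute [ 0.067 -0.391]
carton b [ 0.702 -0.27   0.07 ] in chock [0.105 0.01 ] in chute [ 0.077 -0.323]
purp1 [0.302 0.331 0.028] in chock [-0.175  0.675] in chute [-0.179  0.352]
purp2 [0.487 0.364 0.028] in chock [0.013 0.673] in chute [0.009 0.343]Traceback (most recent call last):
  File "<stdin>", line 5, in <module>
  File "h.py", line 23, in plan
    print('t',st['t'],'tcp',st['eef_pos'].round(4),st['ee_rot'].round(4),'F',st['force'].round(2),'w',st['width'].round(4)); print('delta tool cm',d.round(2), 'turn',None if yaw is None else round(((st['ee_rot'][2]-yaw)+np.pi)%(2*np.pi)-np.pi,3))
                                                                                                      ^^^^^^^^^^^^^^^^^
AttributeError: 'float' object has no attribute 'round'
```

```bash
sed -i "s/st\['width'\].round(4)/round(float(st['width']),4)/" h.py
python3 - <<'E'
from h import *
d=np.load('fit0.npz'); pc,pk=d['pc'],d['pk']
plan(pose(pk,[[-.02,0,.17]])[0],pk[2]+np.pi/2)
E
```

```text
t 1.35 tcp [ 0.1564 -0.6566  0.2266] [-3.1416  0.      1.8046] F [-0.    0.32  0.63] w 0.0874
delta tool cm [24.55 49.45  5.66] turn 0.045
```

>>> {"name": "apply_moves", "arguments": {
  "deltas": "2.4 4.9 0.5 0.045; 2.4 4.9 0.5 0; 2.4 4.9 0.5 0; 2.4 4.9 0.5 0; 2.4 4.9 0.5 0; 2.4 4.9 0.5 0; 2.4 4.9 0.5 0; 2.4 4.9 0.5 0; 2.4 4.9 0.5 0; 0 0 0 0",
  "gripper": -1
}}

```text
t: 2.6
eef_pos: [0.5501, -0.3573, 0.1807]
ee_rot: [-3.141, -0.0, 1.763]
force: [-1.2, -0.5, -0.4]
width: 0.0873
```

Run:
```python
from h import *
grab('wrist','wrist1')
d=np.load('fit0.npz'); pc,pk=d['pc'],d['pk']
plan(pose(pk,[[-.02,0,.17]])[0],pk[2]+np.pi/2)
f=load('wrist1'); w=.025
C=np.array([[.05,-w,.004],[.05,w,.004],[-.05,-w,.045],[-.05,w,.045],[.009,-w,.045],[.009,w,.045]])
print(proj(f,pose(pk,C)).round(1).tolist())
```

```text
t 2.65 tcp [ 0.5486 -0.3584  0.1809] [-3.1408e+00 -4.0000e-04  1.7624e+00] F [-0.08  0.02  0.02] w 0.0875
delta tool cm [4.81 4.18 1.09] turn 0.003
[[337.5, 327.1], [390.7, 327.0], [343.0, 237.3], [408.2, 237.5], [341.2, 307.3], [402.8, 307.2]]
```

View pics/wrist1.png

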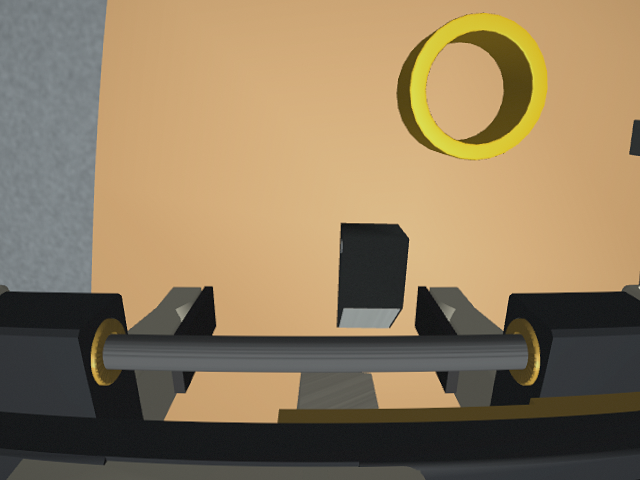

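>>> {"name": "apply_moves", "arguments": {
  "deltas": "2.4 2.1 1.1 0.003; 2.4 2.1 2 0; 0 0 4 0; 0 0 4 0; 0 0 3 0; 0 0 1.5 0; 0 0 0 0; 0 0 0 0"
}}

```text
t: 3.65
eef_pos: [0.5806, -0.3054, 0.027]
ee_rot: [3.14, 0.001, 1.757]
force: [0.3, -0.2, 0.1]
width: 0.0877
```

Run:
```python
from h import *
grab('wrist','wrist2')
d=np.load('fit0.npz'); pc,pk=d['pc'],d['pk']
plan(pose(pk,[[-.02,0,.010]])[0],pk[2]+np.pi/2)
```

```text
t 3.7 tcp [ 0.5807 -0.3053  0.0272] [3.1395e+00 1.1000e-03 1.7566e+00] F [ 0.33 -0.55  0.43] w 0.0874
delta tool cm [0.21 0.02 1.72] turn -0.003
```

View pics/wrist2.png

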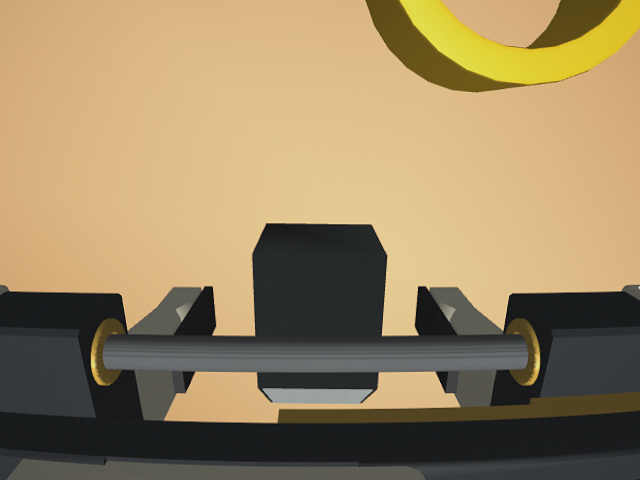

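>>> {"name": "apply_moves", "arguments": {
  "deltas": "0.2 0 1.0 0; 0 0 0.7 0; 0 0 0 0; 0 0 0 0"
}}

```text
t: 4.2
eef_pos: [0.5795, -0.3028, 0.0085]
ee_rot: [-3.141, 0.0, 1.757]
force: [-0.1, -0.8, 0.1]
width: 0.0874
```

>>> {"name": "apply_moves", "arguments": {
  "deltas": "0 0 0 0; 0 0 0 0; 0 0 0 0; 0 0 0 0; 0 0 0 0; 0 0 0 0; 0 0 0 0; 0 0 0 0",
  "gripper": 1,
  "squeeze": 20
}}

```text
t: 5.2
eef_pos: [0.5795, -0.303, 0.0087]
ee_rot: [3.141, 0.0, 1.757]
force: [0.6, -1.5, 1.1]
width: 0.0499
```

>>> {"name": "apply_moves", "arguments": {
  "deltas": "0 0 -2 0; 0 0 -5 0; 0 0 -5 0; 0 0 -4 0; 0 0 0 0"
}}

```text
t: 5.82
eef_pos: [0.5809, -0.303, 0.172]
ee_rot: [3.137, 0.002, 1.757]
force: [-0.0, 0.4, -4.0]
width: 0.0501
```

Run:
```python
from h import *
d=np.load('fit0.npz'); pc,pk=d['pc'],d['pk']
plan(pose(pc,[[-.06,0,.17]])[0],pc[2]+np.pi/2)
```

```text
t 5.825 tcp [ 0.5809 -0.303   0.172 ] [3.1365e+00 2.1000e-03 1.7568e+00] F [-0.03  0.38 -4.  ] w 0.0501
delta tool cm [32.76 -2.44  0.2 ] turn -0.038
```

>>> {"name": "apply_moves", "arguments": {
  "deltas": "3 -0.2 0 -0.02; 5 -0.4 0 -0.018; 5 -0.4 0 0; 5 -0.4 0 0; 5 -0.4 0 0; 5 -0.4 0 0; 3 -0.2 0 0; 0 0 0 0; 0 0 0 0"
}}

```text
t: 6.95
eef_pos: [0.4884, -0.0054, 0.1676]
ee_rot: [-3.14, -0.0, 1.795]
force: [-0.1, -0.3, -4.2]
width: 0.0502
```

Run:
```python
from h import *
for c in ['wrist','scene','side']: grab(c,c+'3')
d=np.load('fit0.npz'); pc,pk=d['pc'],d['pk']
plan(pose(pc,[[-.06,0,.17]])[0],pc[2]+np.pi/2)
f=load('wrist3')
L=[onb(-.188,-.102,.015),onb(-.188,.102,.015),onb(-.1,-.102,.015),onb(-.1,.102,.015),onb(-.188,-.097,0),onb(-.188,.097,0)]
print(proj(f,pose(pc,L)).round(1).tolist())
```

```text
t 7.1 tcp [ 0.489 -0.006  0.168] [-3.1404  0.      1.7934] F [-0.45 -0.78 -3.53] w 0.0501
delta tool cm [ 1.84  1.17 -0.2 ] turn -0.001
[[177.2, 52.7], [504.6, 54.5], [181.4, 196.3], [499.1, 196.6], [192.3, 59.5], [487.1, 61.0]]
```

View pics/wrist3.png

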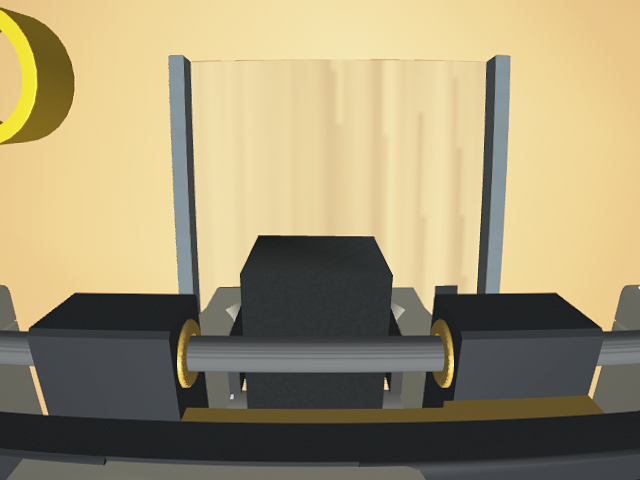

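View pics/scene3.png

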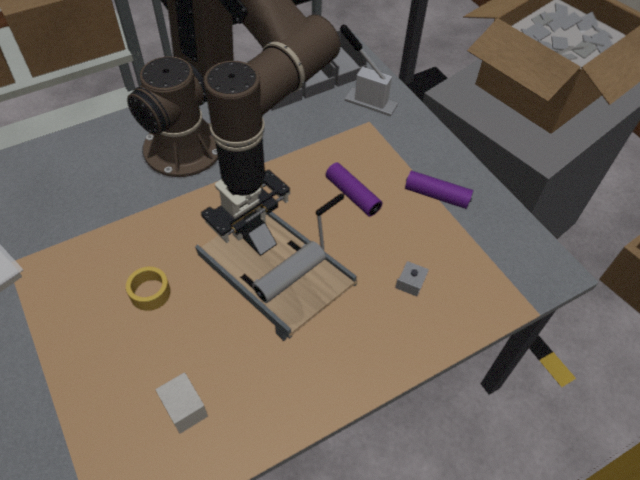

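>>> {"name": "apply_moves", "arguments": {
  "deltas": "0.8 0.6 1 0; 0.9 0.6 2 0; 0 0 2.5 0; 0 0 1.5 0; 0 0 0.3 0; 0 0 0 0; 0 0 0 0"
}}

```text
t: 7.98
eef_pos: [0.4977, 0.0141, 0.0963]
ee_rot: [3.14, -0.0, 1.795]
force: [-0.7, -0.3, -3.2]
width: 0.0498
```

Run:
```python
from h import *
for c in ['scene','side']: grab(c,c+'4')
d=np.load('fit0.npz'); pc,pk=d['pc'],d['pk']
plan(pose(pc,[[-.06,-.0015,.0855]])[0],pc[2]+np.pi/2)
a=cv2.imread('pics/side4.png')[180:300,270:440]; cv2.imwrite('pics/c5.png',cv2.resize(a,None,fx=4.5,fy=4.5,interpolation=cv2.INTER_CUBIC))
```

```text
t 8.075 tcp [0.4975 0.014  0.0963] [ 3.1402e+00 -2.0000e-04  1.7946e+00] F [-0.65  0.07 -3.99] w 0.0497
delta tool cm [-0.08 -0.11  1.08] turn -0.0
```

View pics/c5.png

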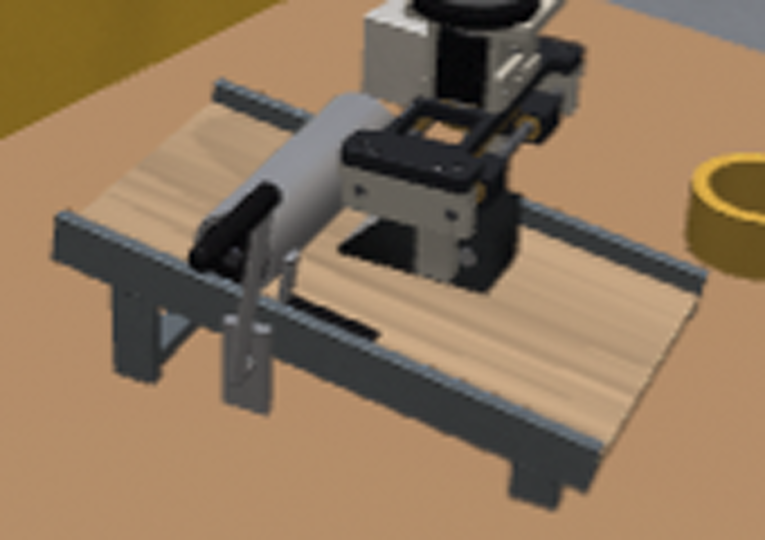

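>>> {"name": "apply_moves", "arguments": {
  "deltas": "0 0 0.5 0; 0 0 0.4 0; 0 0 0.2 0; 0 0 0 0; 0 0 0 0",
  "squeeze": 10
}}

```text
t: 8.7
eef_pos: [0.4972, 0.014, 0.0846]
ee_rot: [3.142, -0.0, 1.795]
force: [0.1, -0.2, -3.3]
width: 0.0502
```

>>> {"name": "apply_moves", "arguments": {
  "deltas": "0 0 0.2 0; 0 0 0.2 0; 0 0 0.2 0; 0 0 0 0"
}}

```text
t: 9.2
eef_pos: [0.4971, 0.0139, 0.0784]
ee_rot: [-3.141, -0.0, 1.795]
force: [-0.7, 0.2, -1.5]
width: 0.05
```

>>> {"name": "apply_moves", "arguments": {
  "deltas": "0 0 0.2 0; 0 0 0.1 0; 0 0 0 0; 0 0 0 0"
}}

```text
t: 9.7
eef_pos: [0.4971, 0.014, 0.0755]
ee_rot: [-3.142, -0.0, 1.795]
force: [-1.1, -0.7, -1.8]
width: 0.0501
```

>>> {"name": "apply_moves", "arguments": {
  "deltas": "0 0 0 0; 0 0 0 0; 0 0 0 0; 0 0 0 0",
  "gripper": -0.3
}}

```text
t: 10.2
eef_pos: [0.4972, 0.014, 0.0757]
ee_rot: [3.141, 0.0, 1.795]
force: [-1.0, 1.1, -0.7]
width: 0.0569
```

Run:
```python
from h import *
for c in ['scene','side','wrist']: grab(c,c+'5')
a=cv2.imread('pics/side5.png')[180:300,270:440]; cv2.imwrite('pics/c6.png',cv2.resize(a,None,fx=4.5,fy=4.5,interpolation=cv2.INTER_CUBIC))
```

```text
(no output)
```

View pics/c6.png

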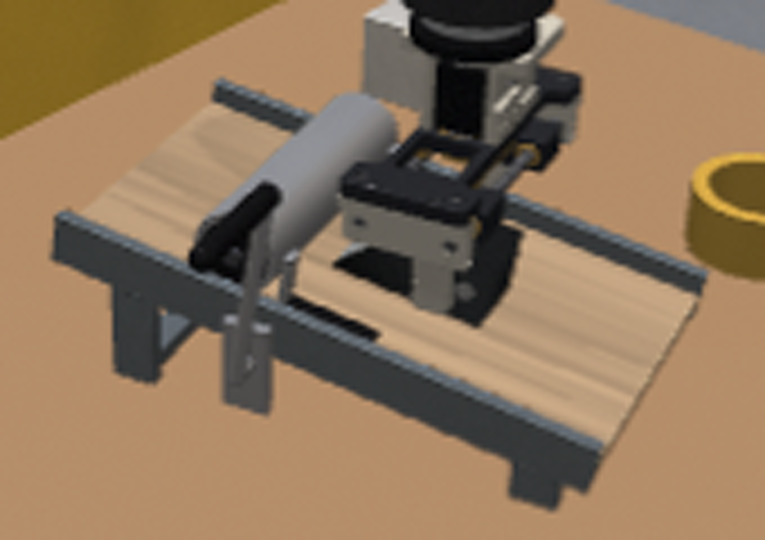

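View pics/wrist5.png

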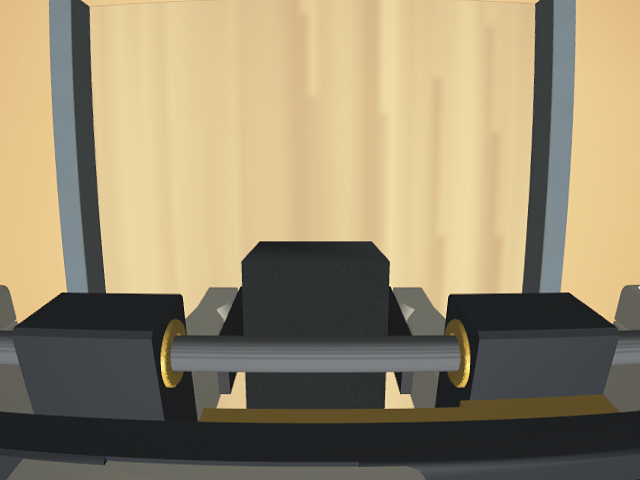

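>>> {"name": "apply_moves", "arguments": {
  "deltas": "0 0 0 0; 0 0 0 0; 0 0 0 0; 0 0 0 0",
  "gripper": 1,
  "squeeze": 12
}}

```text
t: 10.85
eef_pos: [0.4972, 0.014, 0.0756]
ee_rot: [3.142, -0.0, 1.795]
force: [-0.7, 0.2, -0.4]
width: 0.0498
```

>>> {"name": "apply_moves", "arguments": {
  "deltas": "0 0.4 -0.06 0; 0 0.4 -0.06 0; 0 0.4 -0.06 0; 0 0.4 -0.06 0; 0 0.2 -0.03 0; 0 0 0 0; 0 0 0 0"
}}

```text
t: 11.72
eef_pos: [0.5103, 0.016, 0.0774]
ee_rot: [-3.133, 0.001, 1.794]
force: [-12.6, -2.7, 10.9]
width: 0.0502
```

Run:
```python
from h import *
for c in ['scene','side','wrist']: grab(c,c+'6')
a=cv2.imread('pics/side6.png')[190:280,290:400]; cv2.imwrite('pics/c7.png',cv2.resize(a,None,fx=6,fy=6,interpolation=cv2.INTER_CUBIC))
a=cv2.imread('pics/scene6.png')[200:310,220:330]; cv2.imwrite('pics/c8.png',cv2.resize(a,None,fx=5,fy=5,interpolation=cv2.INTER_CUBIC))
```

```text
(no output)
```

View pics/c7.png

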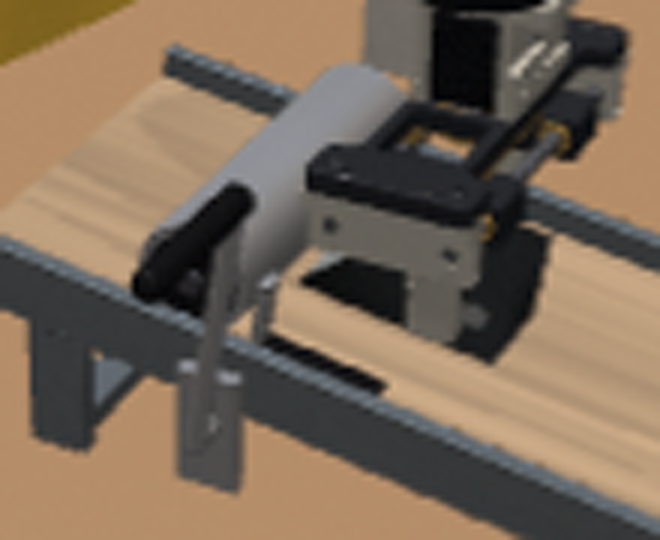

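View pics/c8.png

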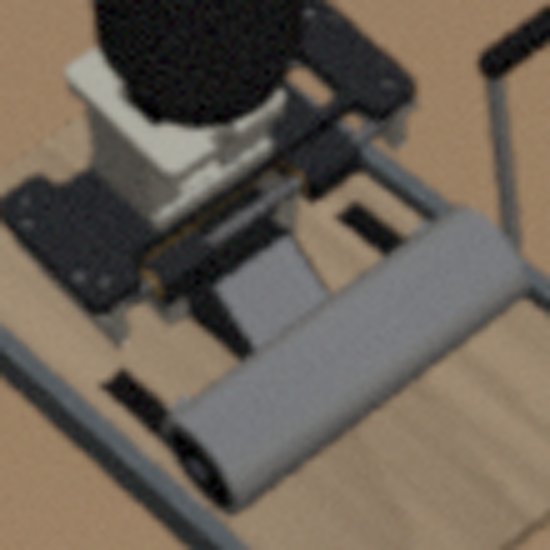

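>>> {"name": "apply_moves", "arguments": {
  "deltas": "0 -0.4 0 0; 0 0 -0.1 0; 0 0 0 0; 0 0 0 0"
}}

```text
t: 12.38
eef_pos: [0.511, 0.0172, 0.0792]
ee_rot: [3.141, -0.0, 1.795]
force: [-0.2, 0.1, -3.5]
width: 0.0495
```

Run:
```python
from h import *
a=load('scene5')['image'][235:305,245:335].astype(int);b=load('scene6')['image'][235:305,245:335].astype(int)
print(np.abs(a-b).mean(), np.abs(a-b)[:,:,0].max())
m=(np.abs(a-b).max(2)>40); print(m.sum(), np.argwhere(m).min(0) if m.any() else 0, np.argwhere(m).max(0) if m.any() else 0)
plan([0,0,0])
```

```text
7.1814285714285715 147
376 [0 0] [34 44]
t 12.375 tcp [0.511  0.0172 0.0792] [ 3.1415e+00 -1.0000e-04  1.7946e+00] F [-0.19  0.14 -3.45] w 0.0495
delta tool cm [  9.67 -50.2    7.92] turn None
```

>>> {"name": "apply_moves", "arguments": {
  "deltas": "0 0.2 -0.03 0; 0 0.2 -0.03 0; 0 0.2 -0.03 0; 0 0 0 0; 0 0 0 0"
}}

```text
t: 13.0
eef_pos: [0.5165, 0.0183, 0.0801]
ee_rot: [-3.141, -0.0, 1.795]
force: [0.3, 0.1, -2.8]
width: 0.0499
```

Run:
```python
from h import *
plan([0,0,0])
for c in ['scene','side','wrist']: grab(c,c+'7')
a=cv2.imread('pics/side7.png')[190:280,290:400]; cv2.imwrite('pics/c9.png',cv2.resize(a,None,fx=6,fy=6,interpolation=cv2.INTER_CUBIC))
a=cv2.imread('pics/scene7.png')[200:310,220:330]; cv2.imwrite('pics/c10.png',cv2.resize(a,None,fx=5,fy=5,interpolation=cv2.INTER_CUBIC))
```

```text
t 13.0 tcp [0.5165 0.0183 0.0801] [-3.1414 -0.      1.7945] F [ 0.29  0.05 -2.8 ] w 0.0499
delta tool cm [  9.67 -50.77   8.01] turn None
```

View pics/c9.png

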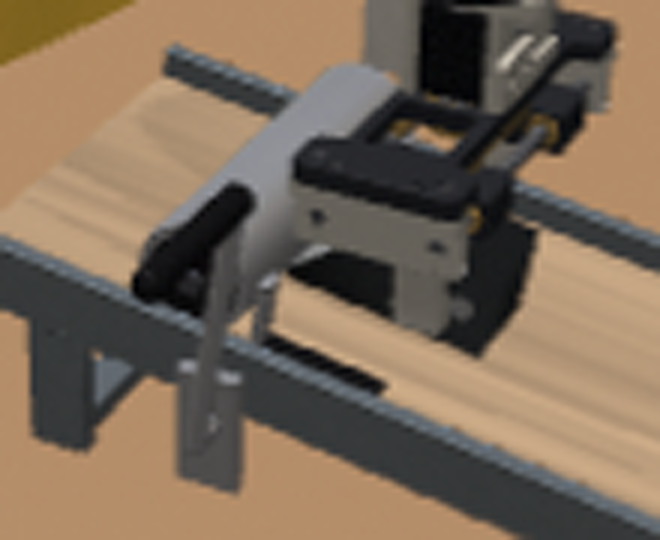

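View pics/c10.png

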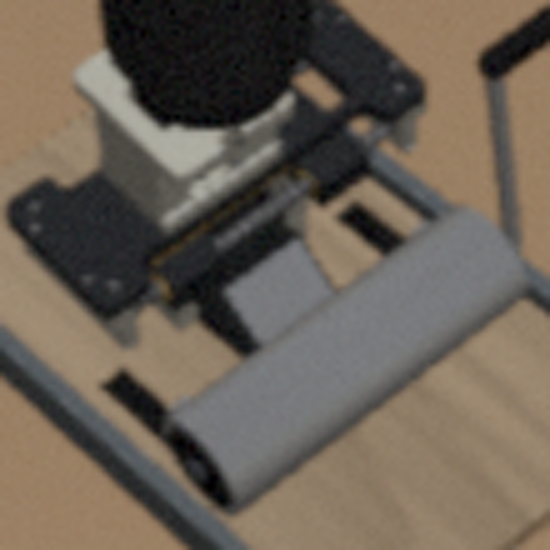

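>>> {"name": "apply_moves", "arguments": {
  "deltas": "0 0.15 -0.02 0; 0 0.15 -0.02 0; 0 0 0.03 0; 0 0 0 0; 0 0 0 0"
}}

```text
t: 13.78
eef_pos: [0.5194, 0.019, 0.0801]
ee_rot: [-3.141, 0.0, 1.794]
force: [-1.0, 0.2, -5.1]
width: 0.05
```

>>> {"name": "apply_moves", "arguments": {
  "deltas": "0 0 0.03 0; 0 0 0 0; 0 0 0 0"
}}

```text
t: 14.15
eef_pos: [0.5195, 0.019, 0.08]
ee_rot: [3.142, -0.0, 1.795]
force: [-0.0, 0.7, -5.3]
width: 0.0498
```

>>> {"name": "apply_moves", "arguments": {
  "deltas": "0 0 0.03 0; 0 0 0 0; 0 0 0 0"
}}

```text
t: 14.52
eef_pos: [0.5197, 0.0191, 0.0798]
ee_rot: [3.141, -0.0, 1.795]
force: [0.1, -0.5, -4.7]
width: 0.05
```

>>> {"name": "apply_moves", "arguments": {
  "deltas": "0 0 0.05 0; 0 0 0 0; 0 0 0 0"
}}

```text
t: 14.9
eef_pos: [0.5197, 0.0191, 0.0792]
ee_rot: [3.141, -0.0, 1.795]
force: [0.4, 0.1, -3.8]
width: 0.0498
```

>>> {"name": "apply_moves", "arguments": {
  "deltas": "0 0 0.05 0; 0 0 0 0; 0 0 0 0"
}}

```text
t: 15.28
eef_pos: [0.5198, 0.0191, 0.079]
ee_rot: [3.141, 0.0, 1.795]
force: [-1.9, 0.7, 2.9]
width: 0.0502
```

Run:
```python
from h import *
plan([0,0,0])
for c in ['scene','side','wrist']: grab(c,c+'8')
a=cv2.imread('pics/side8.png')[190:270,300:390]; cv2.imwrite('pics/c11.png',cv2.resize(a,None,fx=8,fy=7,interpolation=cv2.INTER_CUBIC))
```

```text
t 15.275 tcp [0.5198 0.0191 0.079 ] [3.141  0.     1.7948] F [-1.95  0.67  2.93] w 0.0502
delta tool cm [  9.68 -51.1    7.9 ] turn None
```

View pics/c11.png

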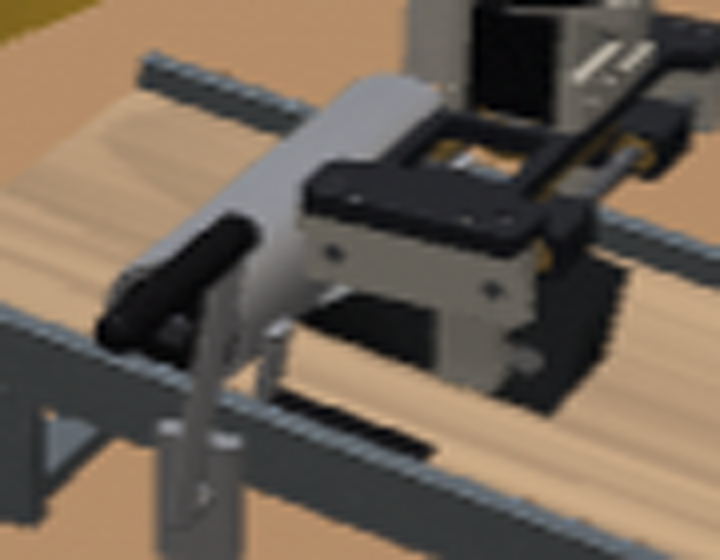

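>>> {"name": "apply_moves", "arguments": {
  "deltas": "0 0 -0.02 0; 0 0.1 -0.015 0; 0 0 0 0; 0 0 0 0"
}}

```text
t: 15.92
eef_pos: [0.5199, 0.0191, 0.0789]
ee_rot: [-3.14, -0.0, 1.795]
force: [-4.3, 1.4, 4.8]
width: 0.0502
```

>>> {"name": "apply_moves", "arguments": {
  "deltas": "0 0.1 -0.015 0; 0 0 0 0; 0 0 0 0"
}}

```text
t: 16.3
eef_pos: [0.5199, 0.0191, 0.0789]
ee_rot: [-3.139, -0.0, 1.794]
force: [-8.6, 1.1, 7.8]
width: 0.0499
```

>>> {"name": "apply_moves", "arguments": {
  "deltas": "0 0.1 -0.015 0; 0 0 0 0; 0 0 0 0"
}}

```text
t: 16.68
eef_pos: [0.5199, 0.0191, 0.0789]
ee_rot: [-3.137, -0.0, 1.794]
force: [-10.1, 0.7, 9.7]
width: 0.0496
```

>>> {"name": "apply_moves", "arguments": {
  "deltas": "0 -0.3 0.0 0; 0 0 -0.04 0; 0 0 0 0; 0 0 0 0"
}}

```text
t: 17.18
eef_pos: [0.5196, 0.019, 0.0795]
ee_rot: [-3.141, 0.0, 1.794]
force: [-0.7, 0.2, -2.8]
width: 0.05
```

>>> {"name": "apply_moves", "arguments": {
  "deltas": "0 0 -0.02 0; 0 0 0 0; 0 0 0 0"
}}

```text
t: 17.55
eef_pos: [0.5195, 0.0191, 0.0799]
ee_rot: [3.142, -0.0, 1.795]
force: [0.5, 0.6, -4.0]
width: 0.0501
```

>>> {"name": "apply_moves", "arguments": {
  "deltas": "0 0.1 0.01 0; 0 0.1 -0.015 0; 0 0 0 0; 0 0 0 0; 0 0 0 0"
}}

```text
t: 18.18
eef_pos: [0.5208, 0.0193, 0.0796]
ee_rot: [-3.14, 0.0, 1.794]
force: [-2.6, -1.0, -6.5]
width: 0.0499
```

>>> {"name": "apply_moves", "arguments": {
  "deltas": "0 0.1 -0.015 0; 0 0 0 0; 0 0 0 0"
}}

```text
t: 18.55
eef_pos: [0.5223, 0.0196, 0.08]
ee_rot: [-3.141, 0.0, 1.794]
force: [-2.8, -0.7, -6.4]
width: 0.0498
```

>>> {"name": "apply_moves", "arguments": {
  "deltas": "0 0.1 -0.015 0; 0 0 0 0; 0 0 0 0"
}}

```text
t: 18.92
eef_pos: [0.5237, 0.02, 0.0804]
ee_rot: [3.141, -0.0, 1.795]
force: [-1.8, -1.8, -5.2]
width: 0.0496
```

Run:
```python
from h import *
plan([0,0,0])
for c in ['scene','side']: grab(c,c+'9')
def c(n,x0,y0,w,h): return cv2.resize(cv2.imread(f'pics/{n}.png')[y0:y0+h,x0:x0+w],None,fx=6,fy=6,interpolation=cv2.INTER_CUBIC)
cv2.imwrite('pics/d1.png',np.vstack([c('side0',300,195,90,48),c('side9',300,195,90,48)]))
cv2.imwrite('pics/d2.png',np.hstack([c('scene0',245,235,66,75),c('scene9',245,235,66,75)]))
# shift of roller by phase correlation on lower (uphill) edge of roller in scene
A=load('scene0')['image'];
for n in ['scene5','scene6','scene8','scene9']:
    B=load(n)['image']
    for (x0,y0,w,h) in [(268,268,60,35)]:
        g=lambda I:cv2.GaussianBlur(cv2.cvtColor(I,cv2.COLOR_RGB2GRAY),(0,0),1)[y0:y0+h,x0:x0+w].astype(np.float32)
        print(n,cv2.phaseCorrelate(g(A),g(B),cv2.createHanningWindow((w,h),cv2.CV_32F)))
d=np.load('fit0.npz'); pc=d['pc']; P=pose(pc,[[.05,0,.111],[.054,0,.1116]]); print(proj(load('scene0'),P))
```

```text
t 18.925 tcp [0.5237 0.02   0.0804] [ 3.1411 -0.      1.7947] F [-1.82 -1.82 -5.24] w 0.0496
delta tool cm [  9.68 -51.51   8.04] turn None
scene5 ((-0.11217549167721685, 0.08231178191814692), 1.056703382951242)
scene6 ((0.07620859423537141, -0.13257520875449202), 1.0421950671407911)
scene8 ((0.017245906868623706, 0.19926886785837183), 1.1496633494341815)
scene9 ((0.046979429900392944, 0.4370255498490394), 1.1223008416317128)
[[289.27054141 271.41430282]
 [290.38847459 272.34830882]]
```

View pics/d1.png

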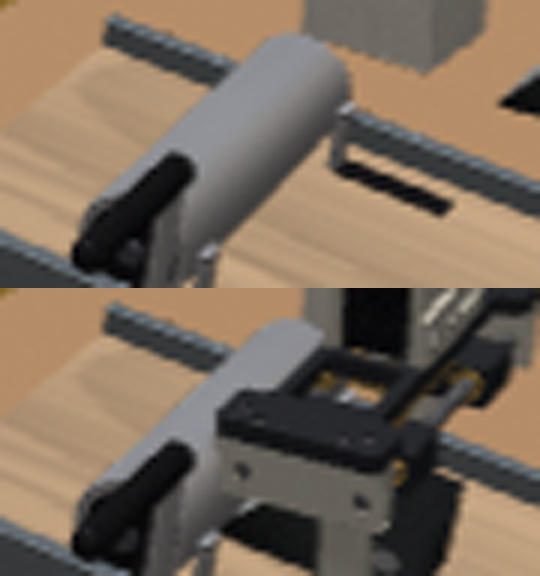

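View pics/d2.png

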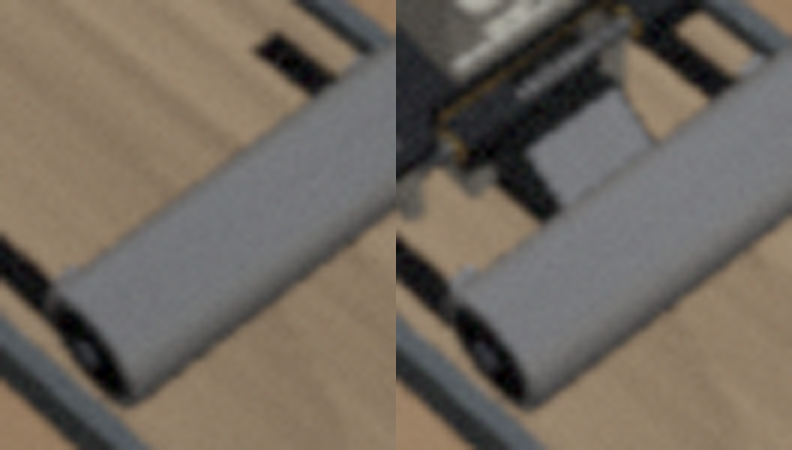

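```bash
cat > meas.py <<'E'
from h import *
from scipy.ndimage import map_coordinates,gaussian_filter1d
from scipy.optimize import minimize_scalar
pc=np.load('fit0.npz')['pc']
def shift(n,ref='scene0',camref=None,side='up',y0=-.08,y1=.08):
    f=load(ref); 
    # silhouette edge line guess: project axis ends; normal
    a,b=proj(f,pose(pc,[[.05,y0,.111],[.05,y1,.111]])); t=(b-a)/np.linalg.norm(b-a); nrm=np.array([-t[1],t[0]])
    q=proj(f,pose(pc,[[.05,0,.111],[.05+.004*np.cos(A),0,.111+.004*np.sin(A)]])); px=(q[1]-q[0])@nrm
    if px<0: nrm=-nrm; px=-px
    ss=np.linspace(0,np.linalg.norm(b-a),120); rr=np.arange(2,22,.1) if side=='up' else np.arange(-22,-2,.1)
    def prof(I):
        g=I.astype(float).sum(2); X=a[0]+ss[:,None]*t[0]+rr[None]*nrm[0]; Y=a[1]+ss[:,None]*t[1]+rr[None]*nrm[1]
        p=map_coordinates(g,[Y,X],order=1).mean(0); return gaussian_filter1d(p,3)
    A0=prof(f['image']);B=prof(load(n)['image'])
    m=slice(30,-30)
    c=lambda s:((np.interp(rr[m]-s,rr,A0)-B[m])**2).mean()
    sv=np.arange(-3,3,.02); s=sv[np.argmin([c(x) for x in sv])]
    return s/px*4  # mm
if __name__=='__main__':
    import sys
    for n in sys.argv[1:]: print(n,shift(n,n[:-1].rstrip('1')+'0' ).round(2), 'y- half',shift(n,n[:-1].rstrip('1')+'0',y0=-.08,y1=-.01).round(2),'y+ half',shift(n,n[:-1].rstrip('1')+'0',y0=.01,y1=.08).round(2))
E
python3 meas.py scene3 scene4 scene5 scene6 scene7 scene8 scene9
```

```text
scene3 -0.06 y- half -0.06 y+ half -0.11
scene4 -0.11 y- half -0.11 y+ half -0.06
scene5 -0.11 y- half -0.11 y+ half -0.11
scene6 -0.11 y- half -0.06 y+ half -0.11
scene7 -0.11 y- half -0.11 y+ half -0.11
scene8 -0.11 y- half -0.11 y+ half -0.11
scene9 2.46 y- half 2.46 y+ half 2.34
```

>>> {"name": "apply_moves", "arguments": {
  "deltas": "0 0 0.04 0; 0 0 0.04 0; 0 0 0 0; 0 0 0 0"
}}

```text
t: 19.52
eef_pos: [0.5237, 0.02, 0.0799]
ee_rot: [3.141, -0.0, 1.795]
force: [-5.4, -0.1, 1.8]
width: 0.0499
```

```bash
python3 - <<'E'
from h import *
plan([0,0,0]); grab('scene','scene10')
E
python3 - <<'E'
import sys; sys.path.insert(0,'.')
from meas import *
print(shift('scene10'))
E
```

```text
t 19.525 tcp [0.5237 0.02   0.0799] [ 3.1408 -0.      1.7948] F [-5.4  -0.07  1.85] w 0.0499
delta tool cm [  9.68 -51.51   7.99] turn None
2.2303897826653967
```

>>> {"name": "apply_moves", "arguments": {
  "deltas": "0 -0.08 -0.01 0; 0 0 0 0; 0 0 0 0"
}}

```text
t: 19.95
eef_pos: [0.5235, 0.02, 0.0799]
ee_rot: [3.14, -0.0, 1.795]
force: [-0.3, 0.1, -1.5]
width: 0.0502
```

Run:
```python
import sys; sys.path.insert(0,'.')
from meas import *
plan([0,0,0]); grab('scene','scene11')
print(shift('scene11'))
```

```text
t 19.95 tcp [0.5235 0.02   0.0799] [ 3.14   -0.      1.7949] F [-0.28  0.13 -1.46] w 0.0502
delta tool cm [  9.68 -51.49   7.99] turn None
2.0588213378449822
```

Forces are near zero and the roller sits 2.1 mm up the slope. Open now.

>>> {"name": "apply_moves", "arguments": {
  "deltas": "0 0 0 0; 0 0 0 0; 0 0 0 0; 0 0 0 0; 0 0 0 0; 0 0 0 0",
  "gripper": -0.6
}}

```text
t: 20.75
eef_pos: [0.5226, 0.0197, 0.0795]
ee_rot: [-3.142, -0.0, 1.795]
force: [-0.3, -0.4, -0.2]
width: 0.0702
```

Run:
```python
import sys; sys.path.insert(0,'.')
from meas import *
plan([0,0,0]); grab('scene','scene12'); grab('wrist','wrist12')
print(shift('scene12'))
```

```text
t 20.75 tcp [0.5226 0.0197 0.0795] [-3.1416 -0.      1.7945] F [-0.3  -0.45 -0.15] w 0.0702
delta tool cm [  9.67 -51.4    7.95] turn None
2.173200301058592
```

View pics/wrist12.png

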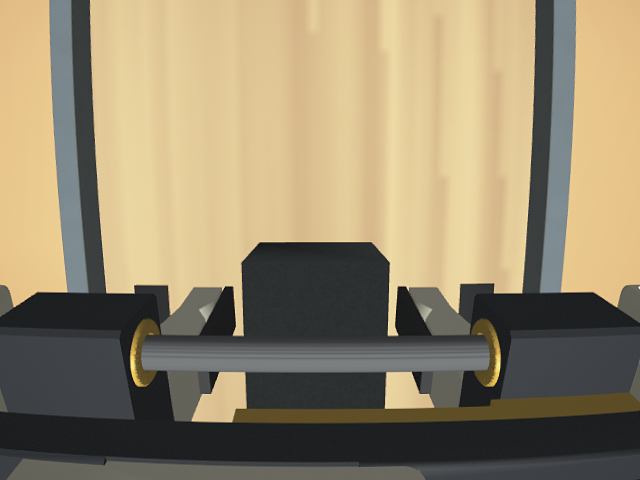

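>>> {"name": "apply_moves", "arguments": {
  "deltas": "0 0 -1 0; 0 0 -3 0; 0 0 -5 0; 0 0 -5 0; 0 0 -4 0; 0 0 0 0"
}}

```text
t: 21.6
eef_pos: [0.5244, 0.0201, 0.264]
ee_rot: [3.134, -0.0, 1.795]
force: [0.9, 0.1, 0.4]
width: 0.0703
```

Run:
```python
import sys; sys.path.insert(0,'.')
from meas import *
for c in ['scene','side','wrist']: grab(c,c+'13')
print(shift('scene13'))
P=pose(pc,[[.0076,.172,.1835+.10]])[0]; plan(P,pc[2])
def c(n,x0,y0,w,h,s): return cv2.resize(cv2.imread(f'pics/{n}.png')[y0:y0+h,x0:x0+w],None,fx=s,fy=s,interpolation=cv2.INTER_CUBIC)
cv2.imwrite('pics/d3.png',np.vstack([c('side13',280,195,130,48,5.5),c('scene13',225,190,130,60,5.5)]))
S=load('scene0')
B=[[.0076,.127,.1835],[.0076,.217,.1835]]; print(proj(S,pose(pc,B)),proj(load('side0'),pose(pc,B)))
```

```text
2.173200301058592
t 21.75 tcp [0.5221 0.0197 0.2592] [-3.1410e+00 -3.0000e-04  1.7944e+00] F [-0.3   0.62 -0.8 ] w 0.0698
delta tool cm [17.27  4.13 -2.43] turn 1.571
[[317.68201838 213.34740679]
 [345.08371718 194.0111688 ]] [[328.55246554 222.76657153]
 [310.71986473 239.6515204 ]]
```

View pics/d3.png

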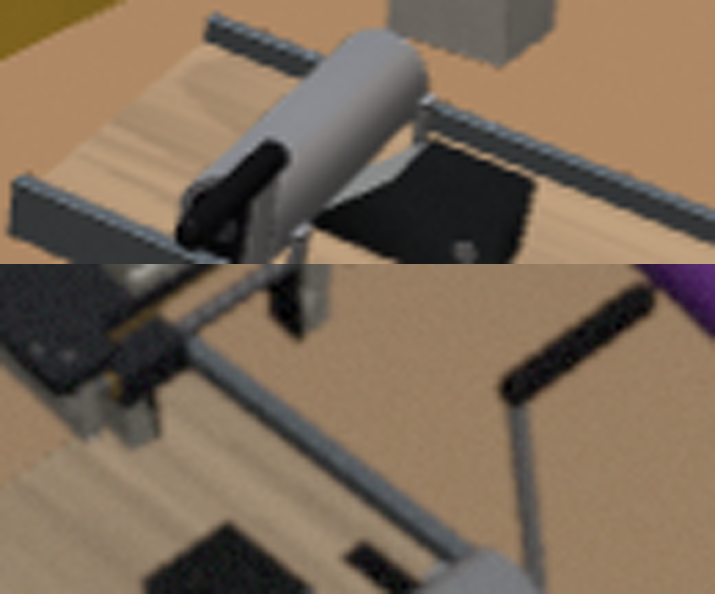

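>>> {"name": "apply_moves", "arguments": {
  "deltas": "4 1 0 0; 4.5 1 0 0; 4.5 1 0 0; 4.5 1 0 0; 0 0 0 0.175; 0 0 0 0.175; 0 0 0 0.175; 0 0 0 0.175; 0 0 0 0.175",
  "gripper": -1
}}

```text
t: 22.88
eef_pos: [0.5222, 0.1989, 0.258]
ee_rot: [-3.141, 0.003, 0.914]
force: [0.2, 1.0, 0.6]
width: 0.0878
```

>>> {"name": "apply_moves", "arguments": {
  "deltas": "0 0 0 0.175; 0 0 0 0.175; 0 0 0 0.175; 0 0 0 0.171; 0 0 0 0; 0 0 0 0"
}}

```text
t: 23.62
eef_pos: [0.5754, 0.0909, 0.2393]
ee_rot: [-2.958, 0.004, 0.421]
force: [0.7, -0.5, 0.8]
width: 0.0878
```

Run:
```python
import sys; sys.path.insert(0,'.')
from meas import *
for c in ['scene','side','wrist']: grab(c,c+'14')
P=pose(pc,[[.0076,.172,.1835]])[0]; plan(P,pc[2]); 
P=pose(pc,[[.0076,.127,.1835],[.0076,.217,.1835],[.0076,.172,.1835]]); print(proj(load('wrist14'),P))
```

```text
t 23.775 tcp [0.5754 0.0921 0.2404] [-2.9583e+00  1.7000e-03  4.2260e-01] F [-0.19  0.2  -0.05] w 0.0876
delta tool cm [ -0.38 -11.69   5.69] turn 0.199
[[290.94010835 151.12868923]
 [322.868862   -10.1504383 ]
 [306.75505727  70.3547652 ]]
```

View pics/wrist14.png

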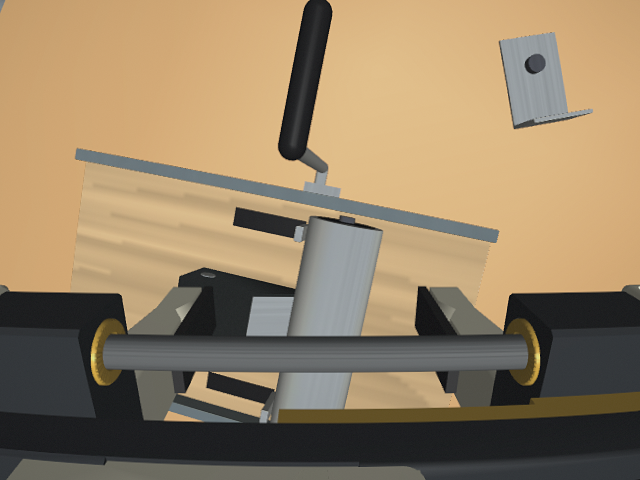

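View pics/side14.png

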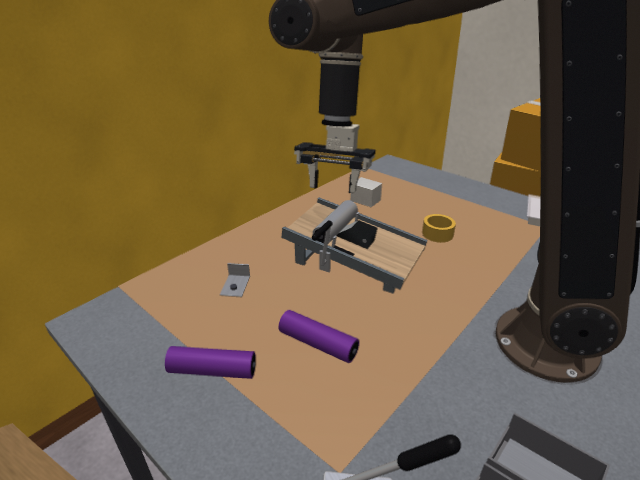

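Run:
```python
from h import *
print(readout.get_state()['q'].round(3))
```

```text
[ 0.365  0.239 -0.06  -0.191 -1.289 -3.03 ]
```

>>> {"name": "apply_moves", "arguments": {
  "deltas": "0 0 0 -0.175; 0 0 0 -0.175; 0 0 0 -0.175; 0 0 0 0; 0 0 0 0"
}}

```text
t: 24.4
eef_pos: [0.5756, 0.0918, 0.2406]
ee_rot: [-2.981, -0.09, 0.936]
force: [-0.1, 0.3, 0.0]
width: 0.0876
```

Run:
```python
from h import *
s=readout.get_state();print(s['q'].round(3),s['ee_rot'],s['eef_pos'])
```

```text
[ 0.365  0.239 -0.059 -0.191 -1.289 -2.509] [-2.9813649  -0.08982137  0.93555754] [0.57561517 0.09181013 0.24057862]
```

```bash
cat >> h.py <<'E'
from scipy.spatial.transform import Rotation as Ro
def Rt(st=None): st=st or readout.get_state(); return Ro.from_euler('xyz',st['ee_rot']).as_matrix()
def plan2(target,jaw=None): # full orientation; jaw = world direction wished for tool x
    st=readout.get_state(); R=Rt(st); d=R.T@(np.asarray(target)-st['eef_pos'])*100
    print('t',st['t'],'tcp',st['eef_pos'].round(4),'F',st['force'].round(2),'w',round(float(st['width']),4),'q',st['q'].round(2)); print('delta tool cm',d.round(2))
    if jaw is not None:
        j=R.T@jaw; print('turn',round(np.arctan2(j[1],j[0]),3),'oop',j.round(3))
E
python3 - <<'E'
from h import *
pc=np.load('fit0.npz')['pc']
R=Rt(); print('tool axes in chute frame\n',(Rz(pc[2]).T@R).round(3))
plan2(pose(pc,[[.0076,.172,.1835]])[0],Rz(pc[2])@[-1,0,0])
E
```

```text
tool axes in chute frame
 [[ 0.754  0.656 -0.037]
 [ 0.65  -0.738  0.179]
 [ 0.09  -0.159 -0.983]]
t 24.4 tcp [0.5756 0.0918 0.2406] F [-0.14  0.28  0.03] w 0.0876 q [ 0.36  0.24 -0.06 -0.19 -1.29 -2.51]
delta tool cm [ 4.89 -9.29  7.75]
turn -2.426 oop [-0.754 -0.656  0.037]
```

>>> {"name": "apply_moves", "arguments": {
  "deltas": "0 0 0 -0.175; 0 0 0 -0.175; 0 0 0 -0.175; 0 0 0 -0.175; 0 0 0 -0.175; 0 0 0 -0.175; 0 0 0 -0.175; 0 0 0 -0.175; 0 0 0 -0.175; 0 0 0 -0.175"
}}

```text
t: 25.65
eef_pos: [0.5757, 0.0914, 0.2404]
ee_rot: [3.023, -0.14, 2.707]
force: [0.6, -0.7, -0.5]
width: 0.0878
```

>>> {"name": "apply_moves", "arguments": {
  "deltas": "0 0 0 -0.17; 0 0 0 -0.17; 0 0 0 -0.17; 0 0 0 -0.166; 0 0 0 0; 0 0 0 0"
}}

```text
t: 26.4
eef_pos: [0.5757, 0.0912, 0.2404]
ee_rot: [2.962, -0.037, -2.913]
force: [0.1, 0.4, -0.5]
width: 0.0876
```

Run:
```python
from h import *
pc=np.load('fit0.npz')['pc']
R=Rt(); print('tool axes in chute frame\n',(Rz(pc[2]).T@R).round(3))
z=R[:,2]; g=pose(pc,[[.0061,.1785,.1835]])[0]+z*arm.hold_point_z; print(arm.hold_point_z)
plan2(g-z*.09,Rz(pc[2])@[-1,0,0]); plan2(g)
```

```text
tool axes in chute frame
 [[-0.999  0.002 -0.037]
 [-0.005  0.984  0.179]
 [ 0.037  0.179 -0.983]]
0.0188
t 26.4 tcp [0.5757 0.0912 0.2404] F [ 0.08  0.38 -0.48] w 0.0876 q [ 0.36  0.24 -0.06 -0.19 -1.29 -0.08]
delta tool cm [ 2.57 10.91  0.75]
turn -0.002 oop [ 0.999 -0.002  0.037]
t 26.4 tcp [0.5757 0.0912 0.2404] F [ 0.08  0.38 -0.48] w 0.0876 q [ 0.36  0.24 -0.06 -0.19 -1.29 -0.08]
delta tool cm [ 2.57 10.91  9.75]
```

>>> {"name": "apply_moves", "arguments": {
  "deltas": "0.6 2.7 0 0; 0.6 2.8 0 0; 0.6 2.7 0 0; 0.7 2.7 0 0; 0 0 0 0; 0 0 0 0; 0 0 0 0"
}}

```text
t: 27.28
eef_pos: [0.5276, 0.1893, 0.2605]
ee_rot: [2.962, -0.037, -2.91]
force: [0.0, 0.1, -0.2]
width: 0.0876
```

Run:
```python
from h import *
pc=np.load('fit0.npz')['pc']
for c in ['side','wrist']: grab(c,c+'15')
z=Rt()[:,2]; g=pose(pc,[[.0061,.1785,.1835]])[0]+z*arm.hold_point_z
plan2(g)
P=pose(pc,[[.0076,.127,.1835],[.0076,.217,.1835]]); print(proj(load('wrist15'),P))
```

```text
t 27.375 tcp [0.5277 0.1893 0.2606] F [ 0.01 -0.13 -0.02] w 0.0873 q [ 0.56  0.17 -0.1  -0.19 -1.28 -0.28]
delta tool cm [0.03 0.1  9.74]
[[314.90469245 168.74017371]
 [313.9618369  299.91323484]]
```

View pics/wrist15.png

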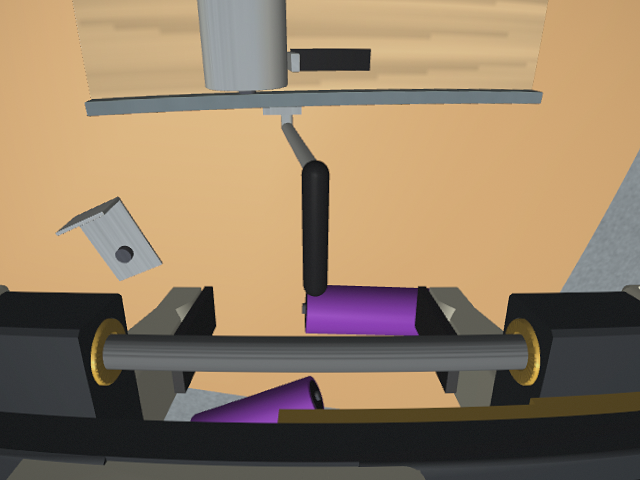

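View pics/side15.png

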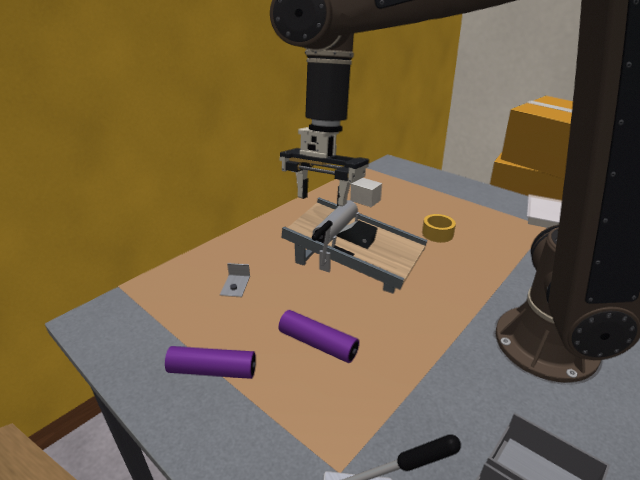

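>>> {"name": "apply_moves", "arguments": {
  "deltas": "0 0 2.5 0; 0 0 3 0; 0 0 2.5 0; 0 0 1.7 0; 0 0 0 0; 0 0 0 0"
}}

```text
t: 28.12
eef_pos: [0.5207, 0.206, 0.1663]
ee_rot: [2.962, -0.035, -2.909]
force: [0.1, 1.0, -0.4]
width: 0.0874
```

Run:
```python
from h import *
pc=np.load('fit0.npz')['pc']
grab('wrist','wrist16')
z=Rt()[:,2]; g=pose(pc,[[.0061,.1785,.1835]])[0]+z*arm.hold_point_z
plan2(g)
```

```text
t 28.175 tcp [0.5208 0.2061 0.1665] F [ 0.17 -0.68  0.6 ] w 0.0876 q [ 0.59  0.24 -0.24 -0.21 -1.08 -0.27]
delta tool cm [0.09 0.02 0.16]
```

View pics/wrist16.png

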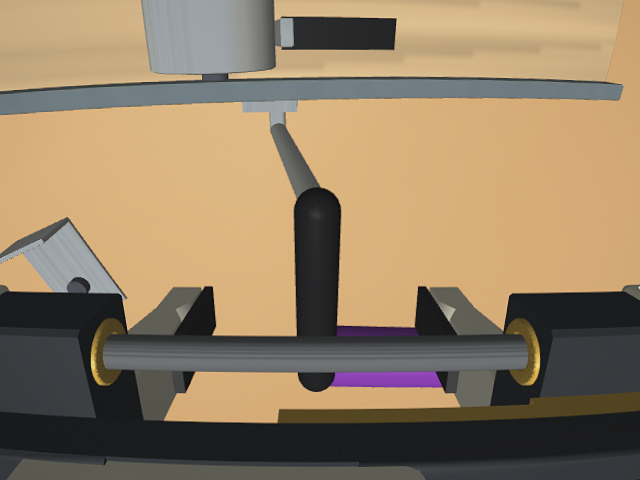

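>>> {"name": "apply_moves", "arguments": {
  "deltas": "0.15 0 0.15 0; 0 0 0 0; 0 0 0 0; 0 0 0 0; 0 0 0 0; 0 0 0 0; 0 0 0 0; 0 0 0 0; 0 0 0 0",
  "gripper": 1,
  "squeeze": 8
}}

```text
t: 29.3
eef_pos: [0.5187, 0.206, 0.164]
ee_rot: [2.962, -0.036, -2.909]
force: [1.4, 1.1, -0.6]
width: 0.0158
```

Run:
```python
from h import *
pc=np.load('fit0.npz')['pc']
R=Rt(); st=readout.get_state(); p=st['eef_pos']-R[:,2]*arm.hold_point_z
c=Rz(pc[2]).T@(p-[pc[0],pc[1],0]); print('grasp in chute',c.round(4),st['force'].round(1),st['width'])
r=np.hypot(c[0]-.027,c[2]-.055); th0=np.arctan2(-(c[0]-.027),c[2]-.055); print('r',r,'theta',th0-.15)
RT=(R.T@Rz(pc[2]))
prev=c
for k,th in enumerate(np.linspace(th0,.15+1.3,21)[1:]):
    q=np.array([.027-.13*np.sin(th),c[1],.055+.13*np.cos(th)]); 
    if k==0: prev=np.array([.027-.13*np.sin(th0),c[1],.055+.13*np.cos(th0)])
    print(round(th-.15,3),(RT@(q-prev)*100).round(2)); prev=q
```

```text
grasp in chute [0.005  0.1784 0.1825] [ 1.4  1.1 -0.6] 0.015764099005820806
r 0.12936655265976543 theta 0.020926951840014085
0.085 [ 0.81 -0.03  0.19]
0.149 [ 0.79 -0.04  0.25]
0.213 [ 0.78 -0.05  0.29]
0.277 [ 0.76 -0.06  0.34]
0.341 [ 0.73 -0.06  0.39]
0.405 [ 0.7  -0.07  0.43]
0.469 [ 0.68 -0.08  0.48]
0.533 [ 0.64 -0.09  0.52]
0.597 [ 0.61 -0.1   0.56]
0.66 [ 0.57 -0.1   0.6 ]
0.724 [ 0.53 -0.11  0.63]
0.788 [ 0.49 -0.12  0.66]
0.852 [ 0.44 -0.12  0.69]
0.916 [ 0.4  -0.13  0.72]
0.98 [ 0.35 -0.13  0.74]
1.044 [ 0.3  -0.14  0.76]
1.108 [ 0.25 -0.14  0.78]
1.172 [ 0.2  -0.14  0.79]
1.236 [ 0.15 -0.14  0.8 ]
1.3 [ 0.1  -0.15  0.81]
```

>>> {"name": "apply_moves", "arguments": {
  "deltas": "0.8 -0.03 0.19 0; 0.8 -0.04 0.25 0; 0.8 -0.05 0.3 0; 0.75 -0.06 0.34 0; 0.73 -0.06 0.39 0; 0.7 -0.07 0.43 0; 0 0 0 0; 0 0 0 0"
}}

```text
t: 30.3
eef_pos: [0.4719, 0.1952, 0.1458]
ee_rot: [2.962, -0.039, -2.908]
force: [-4.0, 0.7, 1.5]
width: 0.0158
```

```bash
cat > lev.py <<'E'
import sys; sys.path.insert(0,'.')
from meas import *
n=sys.argv[1]
grab('scene','scene'+n); print('roller shift',shift('scene'+n))
R=Rt(); st=readout.get_state(); p=st['eef_pos']-R[:,2]*arm.hold_point_z
c=Rz(pc[2]).T@(p-[pc[0],pc[1],0]); print('grasp in chute',c.round(4),st['t'],st['force'].round(1),'w',round(float(st['width']),4))
r=np.hypot(c[0]-.027,c[2]-.055); th0=np.arctan2(-(c[0]-.027),c[2]-.055); print('r',r.round(4),'theta',(th0-.15).round(3),'axes ok',(Rz(pc[2]).T@R[:,2]).round(3))
E
python3 lev.py 17
```

```text
roller shift 2.2303897826653967
grasp in chute [-0.0427  0.1783  0.1644] 30.35 [-3.   0.8  1.6] w 0.0153
r 0.1297 theta 0.417 axes ok [-0.04   0.178 -0.983]
```

>>> {"name": "apply_moves", "arguments": {
  "deltas": "0.68 -0.08 0.48 0; 0.64 -0.09 0.52 0; 0.61 -0.1 0.56 0; 0.57 -0.1 0.6 0; 0.53 -0.11 0.63 0; 0.49 -0.12 0.66 0; 0.44 -0.12 0.69 0; 0 0 0 0; 0 0 0 0"
}}

```text
t: 31.48
eef_pos: [0.4326, 0.1862, 0.1054]
ee_rot: [2.962, -0.038, -2.909]
force: [1.1, 1.1, -4.5]
width: 0.0158
```

```bash
python3 lev.py 18
```

```text
roller shift 2.2303897826653967
grasp in chute [-0.0832  0.1782  0.124 ] 31.525 [ 1.8  1.1 -4.5] w 0.0158
r 0.13 theta 0.862 axes ok [-0.038  0.178 -0.983]
```

>>> {"name": "apply_moves", "arguments": {
  "deltas": "0.4 -0.13 0.72 0; 0.35 -0.13 0.74 0; 0.3 -0.14 0.76 0; 0.25 -0.14 0.78 0; 0.2 -0.14 0.79 0; 0.15 -0.14 0.8 0; 0.05 -0.07 0.4 0; 0 0 0 0; 0 0 0 0"
}}

```text
t: 32.65
eef_pos: [0.4144, 0.1819, 0.0556]
ee_rot: [2.962, -0.037, -2.909]
force: [0.8, 1.6, -3.4]
width: 0.0156
```

```bash
python3 lev.py 19
```

```text
roller shift 2.2303897826653967
grasp in chute [-0.102   0.1781  0.0741] 32.7 [-0.3  1.  -2.8] w 0.0153
r 0.1304 theta 1.274 axes ok [-0.038  0.179 -0.983]
```

>>> {"name": "apply_moves", "arguments": {
  "deltas": "0.05 -0.07 0.35 0; 0.02 -0.05 0.3 0; 0 0 0 0; 0 0 0 0"
}}

```text
t: 33.2
eef_pos: [0.4134, 0.1817, 0.049]
ee_rot: [2.962, -0.037, -2.909]
force: [-2.5, 1.9, -2.5]
width: 0.0157
```

```bash
python3 lev.py 20
```

```text
roller shift 2.2303897826653967
grasp in chute [-0.103   0.1781  0.0675] 33.25 [-2.5 -0.1 -2.1] w 0.0156
r 0.1306 theta 1.325 axes ok [-0.038  0.179 -0.983]
```

>>> {"name": "apply_moves", "arguments": {
  "deltas": "0 -0.05 0.3 0; 0 0 0 0; 0 0 0 0"
}}

```text
t: 33.62
eef_pos: [0.4132, 0.1816, 0.0462]
ee_rot: [2.962, -0.037, -2.908]
force: [-6.1, 0.3, 4.3]
width: 0.0157
```

```bash
python3 lev.py 21
python3 - <<'E'
from h import *
grab('side','side21'); a=cv2.imread('pics/side21.png')[170:330,270:430]; cv2.imwrite('pics/d5.png',cv2.resize(a,None,fx=4,fy=3.7,interpolation=cv2.INTER_CUBIC))
E
```

```text
roller shift 2.2303897826653967
grasp in chute [-0.1032  0.1781  0.0647] 33.675 [-4.5 -0.6  2.7] w 0.0155
r 0.1306 theta 1.346 axes ok [-0.038  0.178 -0.983]
```

View pics/d5.png

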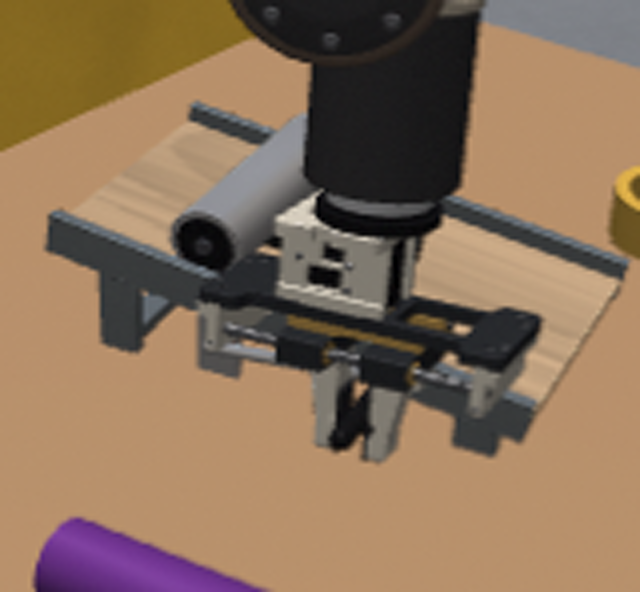

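>>> {"name": "apply_moves", "arguments": {
  "deltas": "0.1 -0.05 0.25 0; 0 0 0 0; 0 0 0 0"
}}

```text
t: 34.1
eef_pos: [0.4131, 0.1817, 0.0444]
ee_rot: [2.962, -0.035, -2.908]
force: [-3.8, -1.9, 8.1]
width: 0.0156
```

```bash
python3 lev.py 22
```

```text
roller shift 2.173200301058592
grasp in chute [-0.1033  0.1781  0.0628] 34.15 [-3.7 -2.4  8.9] w 0.0157
r 0.1305 theta 1.361 axes ok [-0.036  0.179 -0.983]
```

>>> {"name": "apply_moves", "arguments": {
  "deltas": "0 0 -0.15 0; 0 0 0 0; 0 0 0 0; 0 0 0 0; 0 0 0 0; 0 0 0 0",
  "gripper": -0.4
}}

```text
t: 34.9
eef_pos: [0.4128, 0.1814, 0.0451]
ee_rot: [2.962, -0.036, -2.909]
force: [0.5, -0.6, 0.6]
width: 0.0607
```

>>> {"name": "apply_moves", "arguments": {
  "deltas": "0 0 -1 0; 0 0 -3 0; 0 0 -4 0; 0 0 -2 0; 0 0 0 0; 0 0 0 0"
}}

```text
t: 35.65
eef_pos: [0.42, 0.1646, 0.1433]
ee_rot: [2.961, -0.037, -2.909]
force: [-0.1, -0.6, -1.2]
width: 0.0617
```

```bash
python3 lev.py 23
python3 - <<'E'
from h import *
pc=np.load('fit0.npz')['pc']
W=grab('wrist','wrist23'); S=load('scene23')
for a in [1.2,1.25,1.3,1.35]:
    th=a+.15; B=pose(pc,[[.027-.13*np.sin(th),y,.055+.13*np.cos(th)] for y in (.127,.217)]); print(a,'scene',proj(S,B).round(1).tolist(),'wrist',proj(W,B).round(1).tolist())
a=cv2.imread('pics/scene23.png')[160:320,190:350]; cv2.imwrite('pics/d6.png',cv2.resize(a,None,fx=4,fy=3.7,interpolation=cv2.INTER_CUBIC))
E
```

```text
roller shift 2.2303897826653967
grasp in chute [-0.1005  0.1599  0.1614] 35.7 [-0.2  0.6 -0.4] w 0.0614
r 0.1661 theta 0.726 axes ok [-0.038  0.178 -0.983]
1.2 scene [[288.5, 213.1], [314.3, 195.3]] wrist [[310.2, 179.2], [309.8, 316.8]]
1.25 scene [[288.2, 214.3], [314.0, 196.6]] wrist [[312.2, 175.3], [311.5, 310.5]]
1.3 scene [[288.0, 215.7], [313.7, 198.0]] wrist [[313.6, 171.7], [312.6, 304.5]]
1.35 scene [[287.9, 217.1], [313.5, 199.4]] wrist [[314.3, 168.1], [313.2, 298.6]]
```

View pics/wrist23.png

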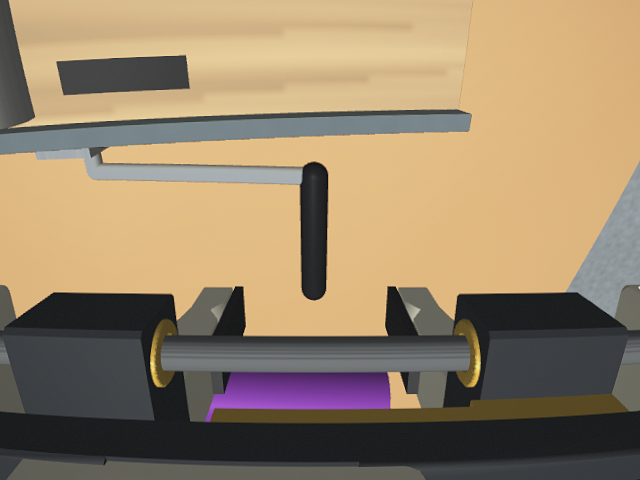

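View pics/d6.png

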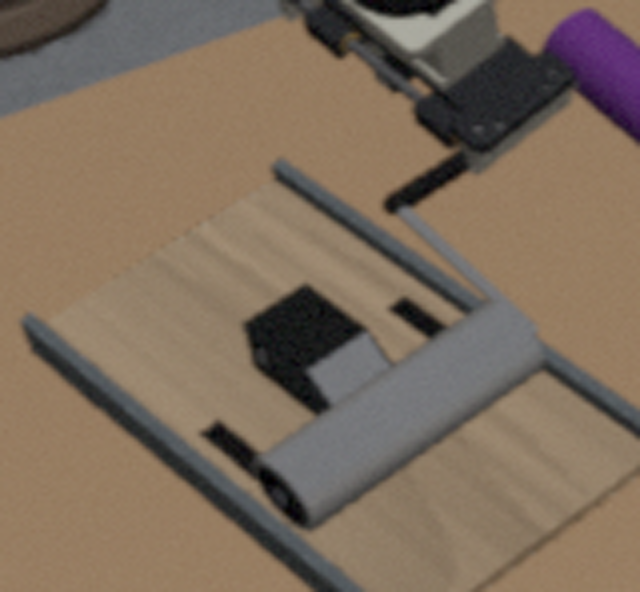

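Run:
```python
from h import *
pc=np.load('fit0.npz')['pc']
plan2(pose(pc,[[-.102,.172,.0787]])[0])
```

```text
t 35.75 tcp [0.4198 0.1645 0.1427] F [-1.01 -0.12 -0.31] w 0.0616 q [ 0.64  0.09 -0.48 -0.22 -0.98 -0.29]
delta tool cm [-0.18 -0.29  6.45]
```

>>> {"name": "apply_moves", "arguments": {
  "deltas": "-0.1 -0.3 0 0; 0 0 0 0; 0 0 0 0; 0 0 0 0; 0 0 0 0; 0 0 0 0; 0 0 2.5 0; 0 0 2.8 0; 0 0 0 0; 0 0 0 0",
  "gripper": 1
}}

```text
t: 37.0
eef_pos: [0.4186, 0.1711, 0.0916]
ee_rot: [2.962, -0.035, -2.908]
force: [0.4, -0.9, 0.2]
width: 0.0006
```

>>> {"name": "apply_moves", "arguments": {
  "deltas": "0 0 0.4 0; 0 0 0.4 0; 0 0 0.3 0; 0 0 0 0; 0 0 0 0"
}}

```text
t: 37.62
eef_pos: [0.4172, 0.1728, 0.0801]
ee_rot: [2.962, -0.036, -2.909]
force: [0.3, -0.4, 1.3]
width: 0.0008
```

>>> {"name": "apply_moves", "arguments": {
  "deltas": "0 0 0.2 0; 0 0 0.2 0; 0 0 0 0; 0 0 0 0"
}}

```text
t: 38.12
eef_pos: [0.4173, 0.173, 0.0786]
ee_rot: [2.962, -0.035, -2.907]
force: [-7.9, -7.9, 32.4]
width: 0.0005
```

>>> {"name": "apply_moves", "arguments": {
  "deltas": "0 0 -1 0; 0 0 -4 0; 0 0 -5 0; 0 0 -5 0; 0 0 -3 0; 0 0 0 0; 0 0 0 0; 0 0 0 0"
}}

```text
t: 39.12
eef_pos: [0.4299, 0.1434, 0.2519]
ee_rot: [2.962, -0.038, -2.908]
force: [-0.5, -0.1, -0.3]
width: 0.0004
```

```bash
python3 lev.py 24
python3 - <<'E'
from h import *
grab('side','side24')
a=cv2.imread('pics/side24.png')[170:330,270:460]; cv2.imwrite('pics/d7.png',cv2.resize(a,None,fx=4,fy=3.7,interpolation=cv2.INTER_CUBIC))
E
```

```text
roller shift 2.2303897826653967
grasp in chute [-0.0953  0.1371  0.2705] 39.175 [-0.7  0.4  0.1] w 0.0007
r 0.2477 theta 0.366 axes ok [-0.039  0.178 -0.983]
```

View pics/d7.png

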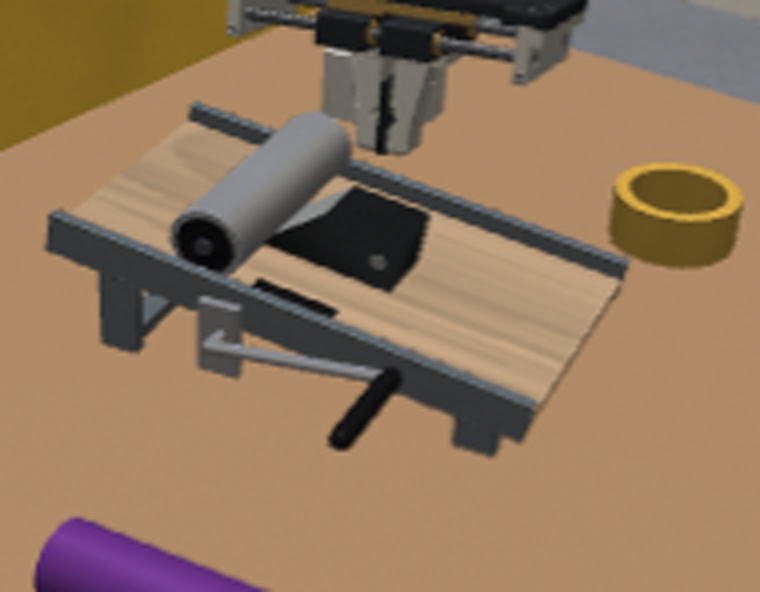

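View pics/scene24.png

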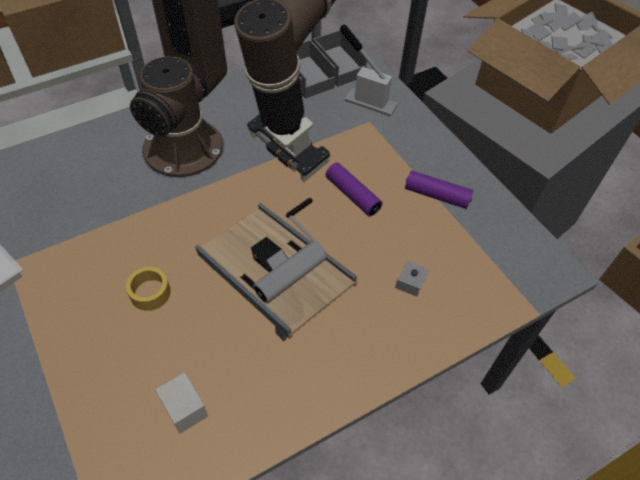

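Both pictures show the lever down and the pegs gone. The roller rests on the chock at scene pixel (289,272). The tape, carton, bracket and purple rollers are at their starting pixels, and the arm touches nothing.

```bash
python3 -c "
from station import job
print(job.job_done())"
```

```text
the job is handed in; nothing more can be done
None
```

I slid the chock up the chute under the roller until it carried the roller clear of the pegs. I then let go of it, swung the stop lever down to its end stop and handed the job in at about 39 s.

- **Roller:** it moved about 2.2 mm up the slope (limit 4 mm). That reading did not change when I released the chock, while the lever swung, or in the last picture.
- **Lever:** pressing on the bar from above met a firm stop with its top at z = 78.6 mm; the geometry for fully down gives 78.7 mm. That press reached 32 N at the fingertips, higher than I meant but below the 40 N limit. The last pictures show no peg above the board.
- **Bystanders:** by eye, the tape, carton, bracket and purple rollers are where they started in the last picture.
- **What went wrong on the way:**
  - The first try at sliding the chock stuck on the board at about 13 N, so I eased it up slightly to slide it.
  - Turning the gripper for the lever ran joint 6 to its range end at -3.03 rad. That left the tool tilted about 10°, and I worked the lever with it tilted.
  - The lever angle worked out from the gripper read 1.36 rad because the bar slipped in the pads. I relied on the press and the pictures instead.

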